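Set the hob level and get the potatoes on

ROBOT

A 6-joint arm with a two-finger parallel gripper is mounted at the origin on the work surface. World frame = base frame: x ahead of the robot, y to its left, z up, the work surface at z = 0. Lengths are in m, angles in degrees, forces in N, time in s.
With the tool pointing down it reaches from about 0.375 to 0.9 m from the base axis. Payload 3.1 kg.
Tool frame: the origin (TCP) lies at the very end of the fingers, on their centre line; the grasp point (between the pads) lies 19 mm behind it; z points along the fingers, y is the line along which they close (so a half turn about z gives the same grasp; the last joint's range is limited). The gripper opens to 87 mm and grips with 3 to 60 N. Pads are 19 mm wide; open, the fingers measure 117 mm over their backs; the gripper's body (75 mm by 190 mm) begins 51 mm behind the grasp point.
Start: joints at [-78.868, 30.224, 82.088, -0, 67.689, -10.227], TCP at [0.228, -0.582, 0.223] pointing down, gripper open.
Joint ranges: [-176.69, 176.69], [-43.24, 126.21], [12.49, 139.97], [-82, 262], [0, 151.66], [-163.58, 163.58]. Speed limits (degrees/s): [159.86, 159.86, 180, 180, 180, 180].

INTERFACE

Orientations are given as a 3x3 rotation matrix whose columns are the frame's x, y, z axes.
In Python, from rig import readout, viewer, ticket gives the robot as it stands.
- The arm moves only by the tool send_rows, never from a script. Its argument "moves" is a list of rows, each a list of 6 numbers: the shift along the tool's x, y, z in units of 250 mm (1.0 is 250 mm), then the turn, a rotation vector about the tool's x, y, z in units of 90 degrees (1.0 is 90 degrees). A call has 1 to 12 rows; each row is the pose to reach, as a shift and turn from the pose commanded when the call began, along the tool's axes at that moment; what a row does not reach only later rows make up. A row lasts 1/10 s, in which the tool goes at most 50 mm and 8.59 degrees, less where a joint would pass 70% of its speed; a pose out of reach is approached as far as the arm can. A call with a number of a shift or a turn outside -1 to 1 is refused whole. A call with a gripper value outside its range is refused whole. "grip" is the opening, from 0 (shut) to 1 (fully open), set as the call begins (left out, the last holds). The fingers move at their own pace and stop on an object; the grip force is fixed at half the most. Time passes only in rows, so rows that repeat a pose let the fingers close. It gives the time, the measured TCP pose, the force, the opening and the grip force at its end, in the units of the state.
- readout.read_state(): the state, without advancing time (a new reading comes with each control period).
- viewer.capture(name): name is "scene" or "top"; returns (picture, depth): 400x640x3 uint8, red, green, blue; 400x640 float32, m along the optical axis (not along the pixel's ray), 0 where there is no reading.
- viewer.camera_info(name): a dict with "fx", "fy", "cx", "cy" (pixels), "R" (3x3) and "t" (3): a world point X has camera coordinates R X + t. Camera axes: x right, y down, z forward; pixel columns grow to the right and rows downward; lengths in m; the calibration is good to about 2 mm. A picture is of the moment at which its call begins. camera_info takes no time and is no camera call.
- ticket.hand_in(): hands the job in; it is judged then, once.
The state is a dict: "time_s": time; "joint_positions": joint angles; "qvel": joint speeds; "tau": joint torques, N m; "position": TCP position; "tcp_rot": TCP orientation; "force": force on the tool from outside, world axes, zero at the start; "moment": the same for the moment, N m; "opening": opening from 0.0 (shut) to 1.0 (fully open); "grasp_force": force on a finger pad.
Only numpy, scipy, OpenCV 4.12 (cv2) and the standard library are available. Lean on these libraries where they do the work, as an engineer would, in place of code of your own. Each camera call takes 0.05 s, during which the arm holds its last target. There are 200 camera calls.

TASK

Get the potatoes on to cook. First level the hob with the T-handled screw at the middle of its front; then slide the kettle off the big middle ring onto the empty ring on its right (as the robot sees it) and slide the saucepan across onto the big ring, each centred on its ring and neither of them ever lifted off the glass. Then take off the lid, put all the potato halves from the chopping board into the pan, and put the lid properly back on; leave the groceries standing around alone.

Things in the scene. Friction and masses are not known exactly. Their poses are not given: they have to be found in the camera images.
- stand: The counter-top hob: a steel box 300 mm deep, 600 mm wide, with a black glass top 73 mm above the bench when level, on two fixed rear feet and one screw foot at the middle of the front. Origin on the bench under the box's centre; does not tilt or move; x points away from the robot, y left along the hob.
- hob (a joint): Tilt of the hob about its rear feet, rad: 0 level, negative when the front edge (nearest the robot) is low; it starts 0.026 to 0.044 low. Each radian that the T-handle turns clockwise (from above) adds 0.010 rad, also past level; the screw holds where it is left. A tube level in the glass beside the screw shows it: the pale bubble is midway between two black lines when level. Average readings.
- knob_grip (a point): Grip point of the levelling screw's black T-handle, 40 mm in front of the middle of the hob's front edge. Its bar is 56 mm long, 13 mm wide, 20 mm tall, 87 to 107 mm above the bench. The point lies on the upright screw axis, 99 mm above the bench, and keeps its height; its x axis runs along the bar and turns with it. Turning takes about 0.2 N m.
- ring_big (a point): Centre, on the glass, of the big middle cooking ring: three thin grey circles, the outermost 176 mm in diameter. z is square to the glass, x points away from the robot, y left along the hob. It lies 35 mm beyond the middle of the hob's depth; the hob tilts about a line 85 mm beyond it and 43 mm lower.
- ring_left (a point): Centre, on the glass, of the left (+y) small ring, one grey circle 160 mm in diameter, 195 mm from the big ring's centre. The saucepan stands about here at first.
- ring_right (a point): Centre, on the glass, of the right (-y) small ring, one grey circle 160 mm in diameter, 195 mm from the big ring's centre. Empty at first; the kettle is to go here.
- pan: Steel saucepan, origin at the centre of its underside, z up: 160 mm outside diameter, 85 mm tall, inner radius 74 mm, floor 5 mm thick. A straight black handle runs along its own -x, 77 to 199 mm from the centre, 20 mm wide, 14 mm tall, middle 68 mm above the underside, pointing roughly at the robot. 0.6 to 0.85 kg; slides with about 2 N. Starts with its lid on.
- lid: Steel saucepan lid, 166 mm in diameter, origin at the centre of its edge's underside, which rests on the rim, 85 mm above the pan's underside. A tapered collar 7 mm deep, 64 to 70 mm in radius, fits inside the rim, so it lies 7 mm up on a flat surface. On top a round black knob 32 mm in diameter, 20 to 38 mm above the origin. 0.2 kg.
- kettle: Steel kettle, origin at the centre of its underside, z up: 152 mm in diameter, body 100 mm tall, short spout to its +x reaching 114 mm. Over it a fixed arched handle: the black grip is a level bar 18 mm thick and 88 mm long, along its own y, its axis 150 mm above the underside, over the centre. 0.7 to 0.95 kg; slides with about 2 N. Starts about on the big ring.
- board: Wooden chopping board lying fixed on the bench to the right of the hob, 280 x 190 x 18 mm, origin at the centre of its underside.
- potato1: Peeled potato half: an oval dome, flat face down, 58 mm long (its x), 42 mm wide (its y), 25 mm tall, sides upright for the lowest 10 mm, origin at the centre of its flat face. 45 g. Two to five of potato1 to potato5 lie on the board; the others are absent.
- potato2: Peeled potato half, like potato1; may be absent.
- potato3: Peeled potato half, like potato1; may be absent.
- potato4: Peeled potato half, like potato1; may be absent.
- potato5: Peeled potato half, like potato1; may be absent.
- oil: Bystander: bottle of yellow oil with a paper label, 72 mm in diameter, 235 mm tall, to the right of the board. Origin at the centre of its underside.
- pickles: Bystander: jar of pickles with a dark green cap, 96 mm in diameter, 150 mm tall, beyond the far end of the board. Origin at the centre of its underside.
- tin: Bystander: tin with a paper label, 74 mm in diameter, 100 mm tall, to the left of the hob. Origin at the centre of its underside.
There are look-alikes about, which are no part of the job. What is shaped like the kettle but orange is not meant.

How it is judged (in metres and radians):
On the way, in this order (a step that is already met when the one before it is completed fails the run):
1. the hob is level and at rest, within half a degree (value of joint hob between -0.009 and 0.009 rad and velocity of joint hob between -0.004 and 0.004 rad/s), for 0.3 s.
2. the kettle stands on the right-hand ring (all of step 1 and horizontal distance between kettle and ring_right below 0.015 m and linear speed of kettle below 0.02 m/s), for 0.3 s.
3. the saucepan stands on the big middle ring (horizontal distance between pan and ring_big below 0.015 m and linear speed of pan below 0.02 m/s), for 0.3 s.
At the end, for the whole second after the job is handed in: Hob level within 0.009 rad; kettle within 15 mm of the right ring's centre, pan within 15 mm of the big ring's; every potato half inside the pan, below its rim; lid flat on the rim (80 to 90 mm above the pan's underside) and within 12 mm of its centre; all at rest (all of step 2 and all of step 3 and horizontal distance between lid and pan below 0.012 m and z of lid in the frame of pan between 0.08 and 0.09 m and angle between lid's own z axis and vertical below 0.1 rad and linear speed of lid below 0.02 m/s and horizontal distance between each of potato1, potato2, potato3, potato4, potato5 and pan below 0.074 m and z of each of potato1, potato2, potato3, potato4, potato5 in the frame of pan below 0.085 m); the robot touches nothing.
It fails at once if the saucepan is lifted more than 15 mm off the glass (z of pan in the frame of ring_big above 0.015 m).
It fails at once if the kettle is lifted more than 15 mm off the glass (z of kettle in the frame of ring_big above 0.015 m).
It fails at once if the oil is moved more than 40 mm (distance of oil from where it was at the start of the episode above 0.04 m).
It fails at once if the pickles is moved more than 40 mm (distance of pickles from where it was at the start of the episode above 0.04 m).
It fails at once if the tin is moved more than 40 mm (distance of tin from where it was at the start of the episode above 0.04 m).
Of potato1, potato2, potato3, potato4, potato5 only 2 to 5 are there at a start; the rules pass over those that are not, and their reading is None.
At some moment in a run one of potato1, potato2, potato3, potato4, potato5 may be knocked a few centimetres aside while the robot is not near it.
Once in a run the grip may slacken for a moment while it holds something.
It also fails if it takes over 210 s, if anything falls off the work surface, if the arm or the gripper's body presses on something with over 40 N, if the wrist force passes 120 N, or if a joint passes its speed limit or range.

## Working session

There is one attempt and no reset: what is moved stays moved. The work goes in short steps, Python scripts to look and compute and a tool call to move; the robot and the scene stay as the last step left them, time stands still between calls to the robot, and variables do not carry over. Pictures are saved under pics/ and viewed, at most 14 in all, crops included, and the job is handed in when it is done.

Besides the shell and the picture viewer there is one more tool, called as name(argument=value, ...) on one line, values as JSON. send_rows: Moves the arm, as the interface text tells. Shifts and turns lie within -1 to 1; 1 stands for 250 mm of shift or 90 degrees of turn. Its arguments: {"type":"object","properties":{"moves":{"type":"array"},"grip":{"type":"number"}},"required":["moves"]}

```bash
ls && mkdir -p pics && cat > h.py <<'E'
import numpy as np, cv2
from rig import readout, viewer, ticket
def cap(n):
    p,d=viewer.capture(n); return p,d,viewer.camera_info(n)
def pts(d,c):
    v,u=np.mgrid[0:d.shape[0],0:d.shape[1]]
    X=np.stack([(u-c['cx'])/c['fx']*d,(v-c['cy'])/c['fy']*d,d],-1)
    return (X-np.array(c['t']))@np.array(c['R'])   # R^T (X-t)
def ray(u,v,z,c):
    R=np.array(c['R']);t=np.array(c['t']);o=-R.T@t
    w=R.T@np.array([(u-c['cx'])/c['fx'],(v-c['cy'])/c['fy'],1]); return o+w*(z-o[2])/w[2]
def proj(X,c):
    x=np.array(c['R'])@np.array(X)+np.array(c['t']); return c['fx']*x[0]/x[2]+c['cx'],c['fy']*x[1]/x[2]+c['cy']
def save(p,name,box=None,s=1):
    if box: p=p[box[1]:box[3],box[0]:box[2]]
    cv2.imwrite('pics/'+name,cv2.resize(p[...,::-1],None,fx=s,fy=s,interpolation=cv2.INTER_CUBIC))
def rel(dx,dy,dz):
    R=np.array(readout.read_state()['tcp_rot']);return R.T@np.array([dx,dy,dz])/.25
E
python3 - <<'E'
from h import *
for n in('scene','top'):
    p,d,c=cap(n); save(p,n+'0.png'); print(n,{k:np.round(v,3).tolist() for k,v in c.items()}, 'cam pos',-np.array(c['R']).T@np.array(c['t']))
s=readout.read_state(); print({k:np.round(v,3).tolist() for k,v in s.items()})
E
```

```text
pics
scene {'fx': 398.846, 'fy': 398.846, 'cx': 321.316, 'cy': 192.372, 'R': [[0.718, 0.696, 0.015], [0.425, -0.422, -0.801], [-0.551, 0.581, -0.598]], 't': [-0.374, -0.106, 1.616]} cam pos [ 1.20465605 -0.72423676  0.88762352]
top {'fx': 384.316, 'fy': 384.316, 'cx': 315.269, 'cy': 204.322, 'R': [[0.007, -1.0, 0.028], [-0.998, -0.009, -0.068], [0.068, -0.027, -0.997]], 't': [-0.02, 0.531, 1.222]} cam pos [0.44680756 0.01858832 1.2553771 ]
{'time_s': 0.1, 'joint_positions': [-78.867, 30.273, 82.152, -0.002, 67.69, -10.228], 'qvel': [-0.033, -0.121, -0.134, -0.003, 0.03, 0.002], 'tau': [-0.0, -44.099, -17.715, 0.063, 0.053, -0.0], 'position': [0.228, -0.581, 0.222], 'tcp_rot': [[0.931, 0.364, -0.0], [0.364, -0.931, 0.002], [0.0, -0.002, -1.0]], 'force': [-0.805, 0.298, 0.328], 'moment': [-0.027, -0.071, 0.003], 'grasp_force': 0.0, 'opening': 0.999}
```

View pics/scene0.png

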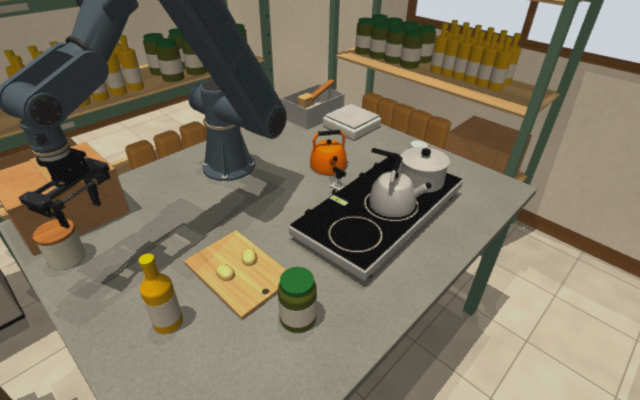

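View pics/top0.png

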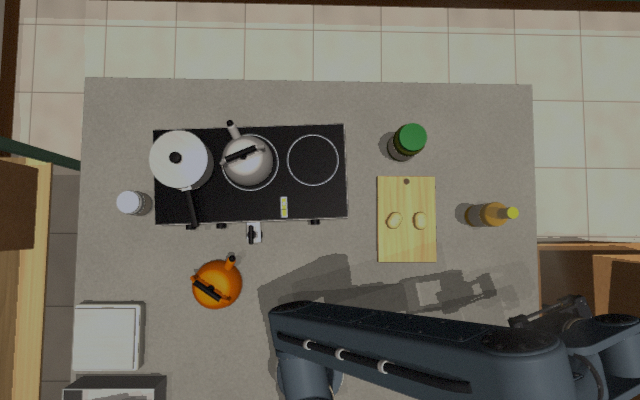

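Scene: the steel kettle stands on the big ring at top (247,160), and the orange look-alike is at (217,285). The pan is at (180,160) and the T-handle at (253,232); the small front knobs at (192,227), (220,226) and (314,222) are only fittings. The level is at (284,207), and two potato halves lie at (394,220) and (419,220), plus a dark board hole at (406,182). Next I check these choices in a close crop.

```bash
python3 - <<'E'
from h import *
p,d,c=cap('top'); P=pts(d,c)
save(p,'crop_top.png',(140,110,350,310),3.5)
def P_(u,v): return np.round(P[v,u],3)
for n,u,v in [('glass',300,200),('glassfar',270,130),('glassL',165,200),('glassR',340,135),('lidknob',175,157),('lid',190,145),('kettle',247,170),('tee',253,237),('pot1',394,220),('pot2',419,220),('board',400,250),('bench',400,290),('handle',193,210),('grip',242,153)]: print(n,(u,v),P_(u,v))
# box mask by height
M=((P[...,2]>.03)&(d>0)).astype(np.uint8)
g=p.astype(int).sum(2)
dark=((g<110)&(P[...,2]>.04)&(P[...,2]<.1)&(P[...,0]>.4)).astype(np.uint8); dark[:, 370:]=0
cs,_=cv2.findContours(dark,cv2.RETR_EXTERNAL,cv2.CHAIN_APPROX_NONE); k=max(cs,key=cv2.contourArea)
print('hob rect',cv2.minAreaRect(k))
for n in ('top','scene'):
    p,d,c=cap(n);P=pts(d,c)
    # rings in glass
    for nm,lo,hi in [('bottom',0,1)]: pass
    hsv=cv2.cvtColor(p,cv2.COLOR_RGB2HSV)
    yel=cv2.inRange(hsv,(20,60,120),(35,255,255)); pot=yel&((P[...,2]>.021)&(P[...,2]<.06)&(P[...,0]>.3)).astype(np.uint8)*255
    cs,_=cv2.findContours(pot,cv2.RETR_EXTERNAL,cv2.CHAIN_APPROX_NONE)
    for k in cs:
        if cv2.contourArea(k)>40:
            r=cv2.fitEllipse(k); print(n,'pot',np.round(r[0]),np.round(r[1],1),round(r[2]),np.round(ray(*r[0],.03,c),3), cv2.contourArea(k))
E
```

```text
glass (300, 200) [0.54  0.033 0.069]
glassfar (270, 130) [0.757 0.128 0.076]
glassL (165, 200) [0.537 0.448 0.066]
glassR (340, 135) [ 0.745 -0.09   0.075]
lidknob (175, 157) [0.647 0.378 0.194]
lid (190, 145) [0.686 0.346 0.168]
kettle (247, 170) [0.617 0.184 0.164]
tee (253, 237) [0.426 0.172 0.096]
pot1 (394, 220) [ 0.482 -0.265  0.044]
pot2 (419, 220) [ 0.482 -0.346  0.039]
board (400, 250) [ 0.386 -0.289  0.019]
bench (400, 290) [ 0.256 -0.293  0.001]
handle (193, 210) [0.503 0.34  0.139]
grip (242, 153) [0.654 0.189 0.226]
hob rect ((266.1636047363281, 172.10272216796875), (93.2288589477539, 156.09852600097656), 87.24750518798828)
top pot [420. 221.] [12.5 19. ] 7 [ 0.479 -0.352  0.03 ] 163.0
top pot [394. 221.] [12.5 18.2] 30 [ 0.48  -0.269  0.03 ] 166.5
scene pot [225. 272.] [14.9 17.6] 112 [ 0.483 -0.354  0.03 ] 202.0
scene pot [249. 257.] [13.9 16.1] 1 [ 0.483 -0.27   0.03 ] 169.5
```

View pics/crop_top.png

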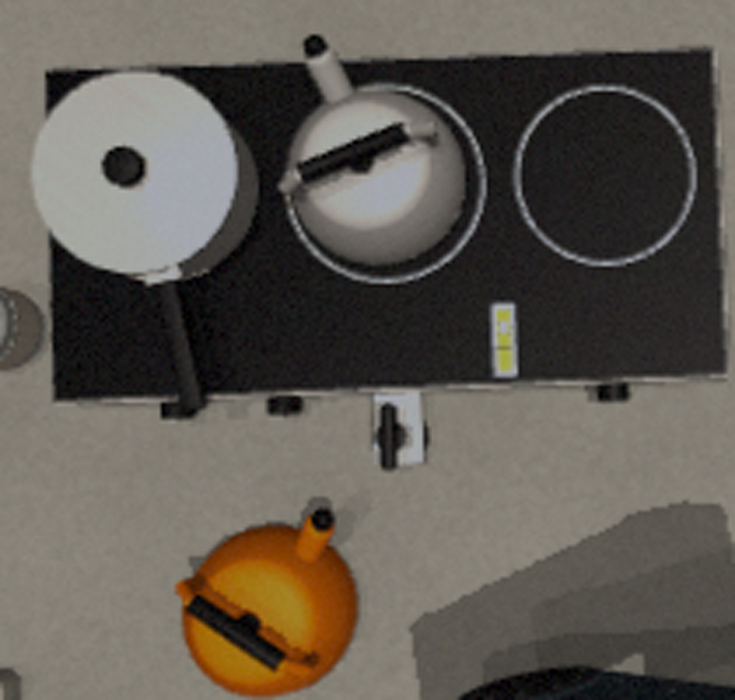

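The crop confirms the choices: steel kettle with black grip at crop (355,155), T-bar at crop (389,437) running along x, level at crop (504,340), orange kettle clearly separate. Next I fit the hob tilt, the rings, the T-handle, the kettle grip and the pan.

```bash
cat >> h.py <<'E'
def plane(Q):
    for _ in range(4):
        A=np.c_[Q[:,:2],np.ones(len(Q))]; s=np.linalg.lstsq(A,Q[:,2],rcond=None)[0]; r=abs(Q[:,2]-A@s); Q=Q[r<2.5*np.median(r)+1e-4]
    return s
def circ(Q):
    A=np.c_[2*Q[:,:2],np.ones(len(Q))]; s=np.linalg.lstsq(A,(Q[:,:2]**2).sum(1),rcond=None)[0]; return s[:2],np.sqrt(s[2]+s[:2]@s[:2])
def tilt(p,d,c):
    P=pts(d,c); g=p.astype(int).sum(2); ok=d>0
    gl=ok&(g<110)&(P[...,2]>.05)&(P[...,2]<.085)&(P[...,0]>.46)&(P[...,0]<.78)&(P[...,1]>-.1)&(P[...,1]<.5)
    be=ok&(abs(P[...,2])<.01)&(P[...,0]>.25)&(P[...,0]<.95)&(P[...,1]>-.5)&(P[...,1]<.55)
    a,b=plane(P[gl]),plane(P[be]); return np.round(a-b,4),gl.sum(),be.sum()
E
python3 - <<'E'
from h import *
for n in('top','scene'):
    p,d,c=cap(n);P=pts(d,c);g=p.astype(int).sum(2);ok=d>0
    print(n,'tilt',tilt(p,d,c))
    t=ok&(g<120)&(P[...,2]>.085)&(P[...,2]<.125)&(P[...,0]>.36)&(P[...,0]<.475)&(P[...,1]>.1)&(P[...,1]<.24)
    v,u=np.nonzero(t); Q=np.array([ray(a,b,.107,c) for a,b in zip(u,v)])
    print('tee',len(Q),Q.mean(0).round(4),cv2.minAreaRect((Q[:,:2]*1000).astype(np.float32)), np.c_[u,v].mean(0), P[t].mean(0).round(3))
    k=ok&(g<150)&(P[...,2]>.2)&(P[...,2]<.25)&(P[...,0]>.5)&(P[...,1]>.05)&(P[...,1]<.3)
    v,u=np.nonzero(k); Q=np.array([ray(a,b,.228,c) for a,b in zip(u,v)]); print('kgrip',len(Q),cv2.minAreaRect((Q[:,:2]*1000).astype(np.float32)),P[k].mean(0).round(3))
    k=ok&(g<150)&(P[...,2]>.17)&(P[...,2]<.215)&(P[...,0]>.5)&(P[...,1]>.3)&(P[...,1]<.5)
    v,u=np.nonzero(k); Q=np.array([ray(a,b,.193,c) for a,b in zip(u,v)]); print('lidknob',len(Q),cv2.minAreaRect((Q[:,:2]*1000).astype(np.float32)))
    k=ok&(g<120)&(P[...,2]>.12)&(P[...,2]<.16)&(P[...,0]>.4)&(P[...,0]<.6)&(P[...,1]>.28)&(P[...,1]<.4)
    v,u=np.nonzero(k); Q=np.array([ray(a,b,.145,c) for a,b in zip(u,v)]); print('panhandle',len(Q),cv2.minAreaRect((Q[:,:2]*1000).astype(np.float32)))
    r=ok&(g>200)&(P[...,2]>.055)&(P[...,2]<.085)&(P[...,1]>-.08)&(P[...,1]<.1)&(P[...,0]>.55)&(P[...,0]<.74)
    v,u=np.nonzero(r); Q=np.array([ray(a,b,.07,c) for a,b in zip(u,v)]); print('ringR',len(Q),circ(Q))
    r=ok&(g>200)&(P[...,2]>.055)&(P[...,2]<.085)&(P[...,1]>.09)&(P[...,1]<.28)&(P[...,0]>.5)&(P[...,0]<.74)
    v,u=np.nonzero(r)
    if len(u)>5: Q=np.array([ray(a,b,.07,c) for a,b in zip(u,v)]); print('ringB',len(Q),circ(Q))
E
```

```text
top tilt (array([0.0304, 0.0015, 0.05  ]), np.int64(9763), np.int64(40665))
tee 78 [0.4177 0.1915 0.107 ] ((403.7661437988281, 197.59078979492188), (32.921539306640625, 114.53089904785156), 58.608856201171875) [246.         239.83333333] [0.418 0.192 0.104]
kgrip 193 ((651.7820434570312, 192.61215209960938), (16.683250427246094, 86.4233627319336), 22.93338394165039) [0.652 0.193 0.228]
lidknob 99 ((646.7686157226562, 379.78369140625), (27.965410232543945, 30.284866333007812), 0.7288113236427307)
panhandle 244 ((507.206298828125, 343.39312744140625), (108.49543762207031, 21.24547576904297), 14.40934944152832)
ringR 262 (array([6.61485882e-01, 2.61175146e-04]), np.float64(0.07945395392794014))
ringB 268 (array([0.62643327, 0.16710192]), np.float64(0.08697278982709687))
scene tilt (array([0.0315, 0.0016, 0.0494]), np.int64(5307), np.int64(34742))
tee 79 [0.4348 0.1708 0.107 ] ((413.02392578125, 183.4053955078125), (33.88687515258789, 123.77230072021484), 59.49838638305664) [338.02531646 170.10126582] [0.427 0.18  0.099]
kgrip 71 ((657.931640625, 184.531982421875), (16.54911231994629, 99.15975189208984), 24.695632934570312) [0.656 0.189 0.227]
lidknob 46 ((654.2606201171875, 365.3746032714844), (23.342002868652344, 43.599708557128906), 31.88248062133789)
panhandle 97 ((516.4694213867188, 326.5016174316406), (94.98277282714844, 29.622196197509766), 18.011856079101562)
ringR 216 (array([ 0.66362112, -0.00230832]), np.float64(0.07804663074220204))
ringB 268 (array([0.62288495, 0.18560501]), np.float64(0.09122385567249287))
```

```bash
python3 - <<'E'
from h import *
p,d,c=cap('top');P=pts(d,c);g=p.astype(int).sum(2)
print('T by eye',ray(251.1,234.9,.107,c).round(4), 'ends',ray(251.5,226,.107,c).round(3),ray(251,243.5,.107,c).round(3))
t=(g<110)&(P[...,2]>.085)&(P[...,2]<.125); t=t.astype(np.uint8); t[:226]=0;t[245:]=0;t[:,:246]=0;t[:,262:]=0
v,u=np.nonzero(t); 
Q=np.array([ray(a,b,.107,c) for a,b in zip(u,v)]); print('tee',len(Q),Q.mean(0).round(4),cv2.minAreaRect((Q[:,:2]*1000).astype(np.float32)))
# front edge: glass->bright steel transition per column
E=[]
gr=g.astype(float)
for u in list(range(205,212))+list(range(230,245))+list(range(270,278))+list(range(292,305))+list(range(325,340)):
    col=np.diff(gr[205:235,u]); i=np.argmax(col>60)+205.5 if (col>60).any() else None
    if i: E.append(ray(u,i,.065,c)[:2])
E=np.array(E); k=np.polyfit(E[:,1],E[:,0],1); r=E[:,0]-np.polyval(k,E[:,1]); m=abs(r)<.004; k=np.polyfit(E[m,1],E[m,0],1); print('front edge dx/dy',k,m.sum(),len(m))
p2,d2,c2=cap('scene'); save(p2,'crop_sc.png',(300,130,480,270),4)
# level profile
x=gr[195:222,278:290]; save(p,'lev.png',(240,190,300,250),10)
E
```

```text
T by eye [0.4323 0.1767 0.107 ] ends [0.459 0.176 0.107] [0.407 0.177 0.107]
tee 56 [0.4347 0.1784 0.107 ] ((434.640625, 178.1093292236328), (17.522724151611328, 47.587806701660156), 81.61164855957031)
front edge dx/dy [-0.04841364  0.48759018] 58 58
```

View pics/lev.png

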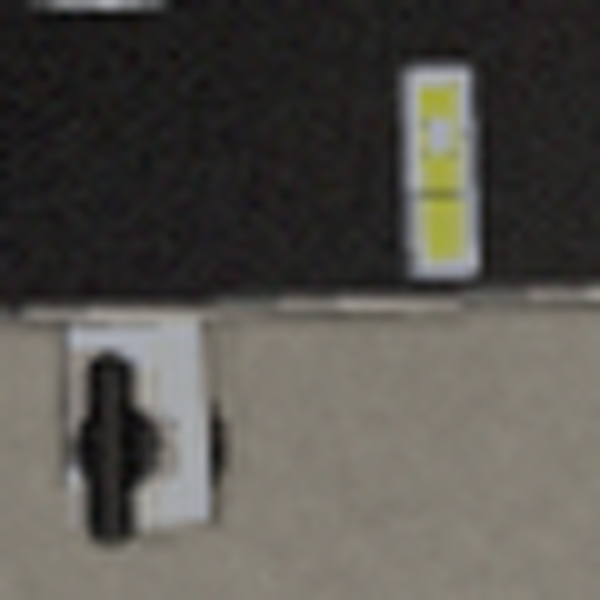

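View pics/crop_sc.png

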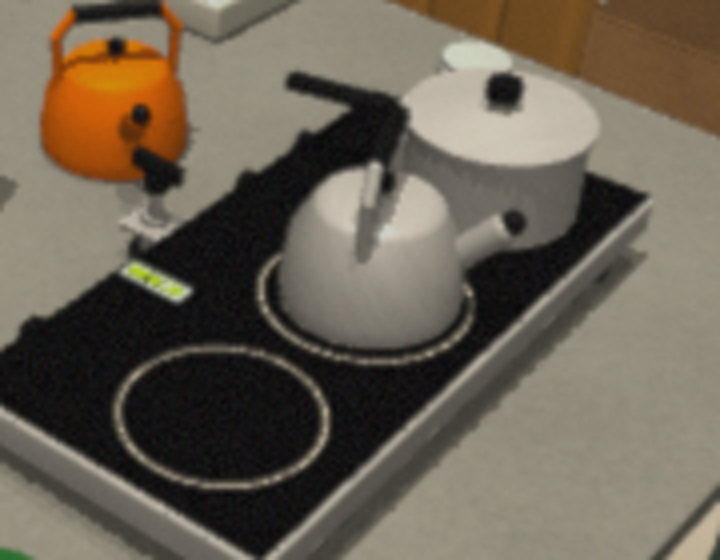

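The level crop shows the bubble at about (284,203.5), beyond the line at (284,209.3), so the front is low. Depth gives 0.031 rad, or about 3.1 rad of clockwise turn. The scene crop shows the steel kettle with its spout pointing away, the T-bar clear of the orange kettle, and the right ring empty.

I'll plan the approach with yaw 180°, so that one grasp covers the whole turn.

```bash
cat >> h.py <<'E'
def plan(W,start=None):
    s=readout.read_state();R=np.array(s['tcp_rot']);cur=start or list(s['position'])+[np.degrees(np.arctan2(R[1,0],R[0,0]))]
    print('t',round(s['time_s'],1),'cur',np.round(cur,3),'F',np.round(s['force'],1),'op',round(s['opening'],3),'gf',round(s['grasp_force'],1),'tiltz',R[:,2].round(3))
    for w in W:
        a=np.radians(cur[3]);Rc=np.array([[np.cos(a),np.sin(a),0],[np.sin(a),-np.cos(a),0],[0,0,-1]])
        dl=np.array(w[:3])-cur[:3]; m=Rc.T@dl/.25; dy=w[3]-cur[3]; q1=np.degrees(np.arctan2(w[1],w[0]))
        n=int(np.ceil(max(np.linalg.norm(dl)/.05,abs(dy)/8.59)))+1
        print(np.round(m,3).tolist(),'rz',round(-dy/90,3),'n',n,'q6',round(q1+90-w[3])); cur=list(w)
E
python3 -c "
from h import *
plan([(.33,-.45,.35,60),(.43,-.22,.35,100),(.46,.02,.3,150),(.431,.178,.2,180),(.431,.178,.084,180)])"
```

```text
t 0.5 cur [ 0.228 -0.582  0.222 21.361] F [-0.2 -0.4  0.2] op 1.001 gf 0.0 tiltz [-0.  0. -1.]
[0.574, -0.343, -0.51] rz -0.429 n 6 q6 -24
[0.997, -0.114, 0.0] rz -0.444 n 7 q6 -37
[0.925, 0.285, 0.2] rz -0.556 n 7 q6 -58
[0.416, 0.489, 0.4] rz -0.333 n 5 q6 -68
[0.0, 0.0, 0.464] rz 0.0 n 4 q6 -68
```

send_rows(moves=[[0.3, -0.17, -0.5, 0, 0, -0.2], [0.574, -0.343, -0.51, 0, 0, -0.429], [0.574, -0.343, -0.51, 0, 0, -0.429], [0.574, -0.343, -0.51, 0, 0, -0.429], [0.574, -0.343, -0.51, 0, 0, -0.429], [0.574, -0.343, -0.51, 0, 0, -0.429], [0.574, -0.343, -0.51, 0, 0, -0.429]], grip=0.7)

```text
time_s: 1.15
position: [0.3299, -0.45, 0.3499]
tcp_rot: [[0.501, 0.865, -0.0], [0.865, -0.501, -0.0], [-0.001, -0.0, -1.0]]
force: [0.1, 0.4, 0.1]
opening: 0.706
grasp_force: 0.0
```

send_rows(moves=[[0.997, -0.114, 0, 0, 0, -0.444], [0.997, -0.114, 0, 0, 0, -0.444], [0.997, -0.114, 0, 0, 0, -0.444], [0.997, -0.114, 0, 0, 0, -0.444], [0.997, -0.114, 0, 0, 0, -0.444], [0.997, -0.114, 0, 0, 0, -0.444], [0.997, -0.114, 0, 0, 0, -0.444], [0.997, -0.114, 0, 0, 0, -0.444]])

```text
time_s: 1.95
position: [0.4297, -0.2215, 0.3493]
tcp_rot: [[-0.17, 0.986, -0.001], [0.986, 0.17, -0.0], [0.0, -0.001, -1.0]]
force: [-1.0, -0.1, 0.1]
opening: 0.7
grasp_force: 0.0
```

send_rows(moves=[[0.925, 0.285, 0.2, 0, 0, -0.556], [0.925, 0.285, 0.2, 0, 0, -0.556], [0.925, 0.285, 0.2, 0, 0, -0.556], [0.925, 0.285, 0.2, 0, 0, -0.556], [0.925, 0.285, 0.2, 0, 0, -0.556], [0.925, 0.285, 0.2, 0, 0, -0.556], [0.925, 0.285, 0.2, 0, 0, -0.556], [0.925, 0.285, 0.2, 0, 0, -0.556]])

```text
time_s: 2.75
position: [0.461, 0.0185, 0.2999]
tcp_rot: [[-0.863, 0.505, 0.0], [0.505, 0.863, -0.001], [-0.0, -0.0, -1.0]]
force: [-0.1, 0.1, -0.9]
opening: 0.701
grasp_force: 0.0
```

send_rows(moves=[[0.416, 0.489, 0.4, 0, 0, -0.333], [0.416, 0.489, 0.4, 0, 0, -0.333], [0.416, 0.489, 0.4, 0, 0, -0.333], [0.416, 0.489, 0.4, 0, 0, -0.333], [0.416, 0.489, 0.4, 0, 0, -0.333], [0.416, 0.489, 0.4, 0, 0, -0.333], [0.416, 0.489, 0.4, 0, 0, -0.333]])

```text
time_s: 3.45
position: [0.4332, 0.1765, 0.2008]
tcp_rot: [[-1.0, 0.005, 0.002], [0.005, 1.0, -0.0], [-0.002, -0.0, -1.0]]
force: [-0.7, -0.3, 0.6]
opening: 0.702
grasp_force: 0.0
```

```bash
python3 -c "
from h import *
plan([(.431,.178,.084,180)]); p,d,c=cap('scene'); save(p,'a1.png',(260,60,500,260),3)
print(np.round(readout.read_state()['joint_positions'],1))"
```

```text
t 3.5 cur [4.33000e-01 1.77000e-01 2.01000e-01 1.79706e+02] F [-0.7 -0.3  0.6] op 0.702 gf 0.0 tiltz [ 0.002 -0.    -1.   ]
[0.009, 0.006, 0.467] rz -0.003 n 4 q6 -68
[  8.5  20.  105.5  -0.   54.4 -81.2]
```

View pics/a1.png

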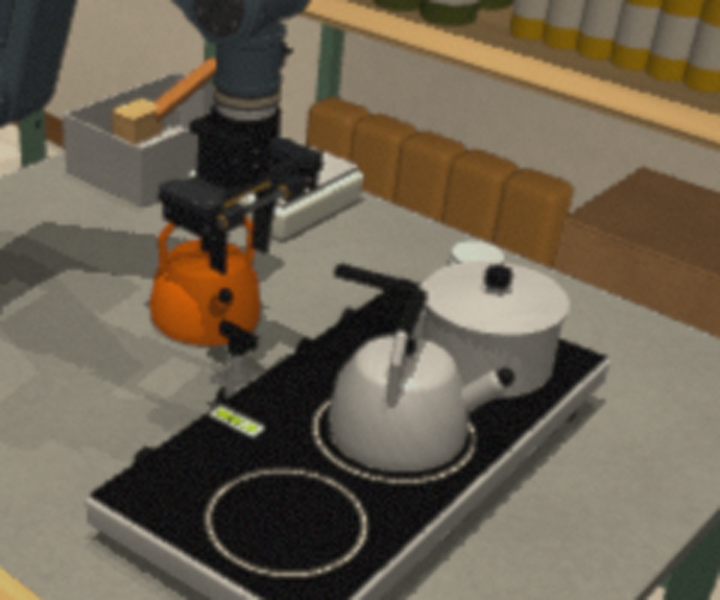

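The gripper is lined up over the T-bar, which shows at crop (238,335), and clear of the orange kettle. I descend and close.

send_rows(moves=[[0.005, 0.005, 0.2, 0, 0, 0], [0.005, 0.005, 0.4, 0, 0, 0], [0.005, 0.005, 0.467, 0, 0, 0], [0.005, 0.005, 0.467, 0, 0, 0], [0.005, 0.005, 0.467, 0, 0, 0]])

```text
time_s: 4.0
position: [0.4317, 0.1786, 0.084]
tcp_rot: [[-1.0, 0.003, 0.002], [0.003, 1.0, 0.0], [-0.002, 0.0, -1.0]]
force: [-0.8, -0.0, 0.7]
opening: 0.703
grasp_force: 0.0
```

send_rows(moves=[[0, 0, 0, 0, 0, 0], [0, 0, 0, 0, 0, 0], [0, 0, 0, 0, 0, 0], [0, 0, 0, 0, 0, 0], [0, 0, 0, 0, 0, 0], [0, 0, 0, 0, 0, 0], [0, 0, 0, 0, 0, 0], [0, 0, 0, 0, 0, 0]], grip=0)

```text
time_s: 4.8
position: [0.4304, 0.18, 0.0835]
tcp_rot: [[-1.0, 0.001, 0.001], [0.001, 1.0, 0.001], [-0.001, 0.001, -1.0]]
force: [0.1, 6.0, 4.8]
opening: 0.284
grasp_force: 30.0
```

The opening of 24.7 mm is too wide for the 13 mm bar, so the tips must be on the round hub just below it. I reopen, rise 8 mm and grip again.

send_rows(moves=[[0, 0, 0, 0, 0, 0], [0, 0, 0, 0, 0, 0], [0, 0, -0.028, 0, 0, 0], [0, 0, -0.028, 0, 0, 0]], grip=0.6)

```text
time_s: 5.2
position: [0.4307, 0.1791, 0.0908]
tcp_rot: [[-1.0, 0.001, 0.001], [0.001, 1.0, -0.0], [-0.001, -0.0, -1.0]]
force: [0.3, -0.7, -0.7]
opening: 0.552
grasp_force: 0.0
```

send_rows(moves=[[0, 0, 0, 0, 0, 0], [0, 0, 0, 0, 0, 0], [0, 0, 0, 0, 0, 0], [0, 0, 0, 0, 0, 0], [0, 0, 0, 0, 0, 0], [0, 0, 0, 0, 0, 0], [0, 0, 0, 0, 0, 0], [0, 0, 0, 0, 0, 0]], grip=0)

```text
time_s: 6.0
position: [0.4306, 0.18, 0.0904]
tcp_rot: [[-1.0, 0.001, 0.001], [0.001, 1.0, 0.001], [-0.001, 0.001, -1.0]]
force: [0.1, 4.9, 2.3]
opening: 0.144
grasp_force: 30.4
```

send_rows(moves=[[0.006, 0.012, 0, 0, 0, 0.04], [0.006, 0.012, 0, 0, 0, 0.1], [0.006, 0.012, 0, 0, 0, 0.16], [0.006, 0.012, 0, 0, 0, 0.22], [0.006, 0.012, 0, 0, 0, 0.28], [0.006, 0.012, 0, 0, 0, 0.34], [0.006, 0.012, 0, 0, 0, 0.4], [0.006, 0.012, 0, 0, 0, 0.46], [0.006, 0.012, 0, 0, 0, 0.5], [0.006, 0.012, 0, 0, 0, 0.5]])

```text
time_s: 7.0
position: [0.4317, 0.1829, 0.0904]
tcp_rot: [[-0.706, 0.709, 0.006], [0.709, 0.706, 0.001], [-0.003, 0.005, -1.0]]
force: [3.4, 3.6, -1.9]
opening: 0.147
grasp_force: 30.5
```

```bash
python3 -c "
from h import *
plan([]); p,d,c=cap('top'); print(tilt(p,d,c)); p,d,c=cap('scene'); print(tilt(p,d,c)); print(readout.read_state()['moment'])
"
```

```text
t 7.0 cur [4.32000e-01 1.83000e-01 9.00000e-02 1.34871e+02] F [ 3.4  3.6 -1.9] op 0.147 gf 30.5 tiltz [ 0.006  0.001 -1.   ]
(array([0.0234, 0.0016, 0.0554]), np.int64(9947), np.int64(37684))
(array([0.0231, 0.0011, 0.0556]), np.int64(5392), np.int64(34494))
[ 0.64238381 -0.6432704  -0.03863304]
```

The tilt responds as expected: 45° added 0.0077 rad. About 133° remains.

send_rows(moves=[[0, 0, 0, 0, 0, 0.06], [0, 0, 0, 0, 0, 0.14], [0, 0, 0, 0, 0, 0.22], [0, 0, 0, 0, 0, 0.3], [0, 0, 0, 0, 0, 0.38], [0, 0, 0, 0, 0, 0.46], [0, 0, 0, 0, 0, 0.54], [0, 0, 0, 0, 0, 0.62], [0, 0, 0, 0, 0, 0.7], [0, 0, 0, 0, 0, 0.75], [0, 0, 0, 0, 0, 0.75]])

```text
time_s: 8.2
position: [0.4361, 0.1837, 0.0905]
tcp_rot: [[0.386, 0.923, 0.014], [0.923, -0.386, 0.003], [0.008, 0.012, -1.0]]
force: [10.7, 5.9, -10.0]
opening: 0.146
grasp_force: 31.3
```

send_rows(moves=[[0, 0, 0, 0, 0, 0.06], [0, 0, 0, 0, 0, 0.14], [0, 0, 0, 0, 0, 0.22], [0, 0, 0, 0, 0, 0.3], [0, 0, 0, 0, 0, 0.38], [0, 0, 0, 0, 0, 0.46], [0, 0, 0, 0, 0, 0.54], [0, 0, 0, 0, 0, 0.62], [0, 0, 0, 0, 0, 0.7], [0, 0, 0, 0, 0, 0.7], [0, 0, 0, 0, 0, 0.7], [0, 0, 0, 0, 0, 0.7]])

```text
time_s: 9.4
position: [0.4385, 0.1805, 0.0906]
tcp_rot: [[0.997, 0.079, 0.018], [0.079, -0.997, -0.002], [0.018, 0.003, -1.0]]
force: [14.2, -8.9, -12.2]
opening: 0.144
grasp_force: 30.8
```

```bash
python3 -c "
from h import *
plan([])
for i in range(3):
    p,d,c=cap('top'); print(tilt(p,d,c)); q,d,c=cap('scene'); print(tilt(q,d,c))
print(np.round(readout.read_state()['joint_positions'],1))
save(p,'lev2.png',(240,190,300,250),10)"
```

```text
t 9.4 cur [0.438 0.181 0.091 4.559] F [ 14.2  -8.9 -12.2] op 0.144 gf 30.8 tiltz [ 0.018 -0.002 -1.   ]
(array([0.    , 0.0001, 0.0729]), np.int64(10582), np.int64(37624))
(array([0.0004, 0.0001, 0.0727]), np.int64(5501), np.int64(34533))
(array([0.0002, 0.    , 0.0728]), np.int64(10567), np.int64(37635))
(array([0.0005, 0.0005, 0.0727]), np.int64(5508), np.int64(34531))
(array([ 0.0003, -0.0001,  0.0728]), np.int64(10602), np.int64(37616))
(array([ 0.0007, -0.0003,  0.0726]), np.int64(5501), np.int64(34527))
[  9.   31.5 110.9  -0.5  36.7  94.8]
```

View pics/lev2.png

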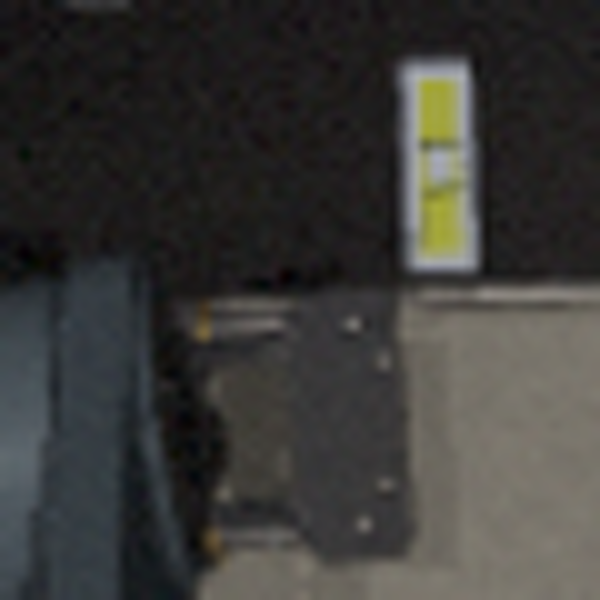

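Both cameras give a tilt below 0.001 rad, and the bubble at crop (438,168) is midway between its two lines. I release, rise and re-measure the rings and kettle.

send_rows(moves=[[0, 0, 0, 0, 0, 0], [0, 0, 0, 0, 0, 0], [0, 0, 0, 0, 0, 0], [0, 0, -0.2, 0, 0, 0], [0, 0, -0.4, 0, 0, 0], [0, 0, -0.6, 0, 0, 0], [0, 0, -0.8, 0, 0, 0], [0, 0, -1, 0, 0, 0], [0, 0, -1, 0, 0, 0], [0, 0, -1, 0, 0, 0]], grip=0.6)

```text
time_s: 10.7
position: [0.4279, 0.1824, 0.3409]
tcp_rot: [[0.997, 0.078, 0.001], [0.078, -0.997, -0.0], [0.001, 0.0, -1.0]]
force: [-0.2, -0.3, -0.0]
opening: 0.6
grasp_force: 0.0
```

```bash
cat >> h.py <<'E'
def ring(p,d,c,cx,cy,r,tol=.018):
    P=pts(d,c);g=p.astype(int).sum(2);m=(d>0)&(g>190)&(abs(P[...,2]-.073)<.012)
    rr=np.hypot(P[...,0]-cx,P[...,1]-cy); m&=abs(rr-r)<tol
    v,u=np.nonzero(m)
    if len(u)<15: return None
    Q=np.array([ray(a,b,.073,c) for a,b in zip(u,v)])
    for _ in range(5):
        e,R=circ(Q); rs=abs(np.hypot(*(Q[:,:2]-e).T)-r); k=rs<max(.004,np.median(rs)*2.5); Q=Q[k]
    return len(Q),e.round(4),round(R,4)
def blob(p,d,c,zlo,zhi,x0,x1,y0,y1,zr,gm=150):
    P=pts(d,c);g=p.astype(int).sum(2)
    m=(d>0)&(g<gm)&(P[...,2]>zlo)&(P[...,2]<zhi)&(P[...,0]>x0)&(P[...,0]<x1)&(P[...,1]>y0)&(P[...,1]<y1)
    v,u=np.nonzero(m); Q=np.array([ray(a,b,zr,c) for a,b in zip(u,v)])
    return len(Q),[np.round(x,1) for x in cv2.minAreaRect((Q[:,:2]*1000).astype(np.float32))]
E
python3 - <<'E'
from h import *
plan([])
for n in('top','scene'):
    p,d,c=cap(n); print(n,tilt(p,d,c),'R',ring(p,d,c,.662,0,.08),'B',ring(p,d,c,.653,.194,.087,.01))
    print('kgrip',blob(p,d,c,.2,.25,.5,.8,.1,.3,.230),'knob',blob(p,d,c,.17,.215,.5,.8,.3,.5,.193),'handle',blob(p,d,c,.12,.16,.4,.6,.28,.4,.148,120))
E
```

```text
t 10.7 cur [0.428 0.182 0.341 4.475] F [-0.2 -0.3 -0. ] op 0.6 gf 0.0 tiltz [ 0.001 -0.    -1.   ]
top (array([-0.0001, -0.    ,  0.073 ]), np.int64(10562), np.int64(35688)) R (268, array([ 0.668 , -0.0042]), np.float64(0.0787)) B (244, array([0.6588, 0.1908]), np.float64(0.0864))
kgrip (195, [array([657.8, 192.5]), array([16.7, 85.8]), np.float64(23.0)]) knob (102, [array([652.3, 380. ]), array([28.2, 30.1]), np.float64(1.7)]) handle (237, [array([520. , 346.9]), array([89.7, 24. ]), np.float64(16.0)])
scene (array([ 0.0009, -0.0001,  0.0724]), np.int64(5499), np.int64(34635)) R (228, array([ 0.6664, -0.0047]), np.float64(0.0791)) B (151, array([0.6571, 0.1903]), np.float64(0.0867))
kgrip (73, [array([661.9, 190.5]), array([15.9, 86.9]), np.float64(22.8)]) knob (46, [array([657.7, 369.4]), array([20.1, 43.5]), np.float64(32.4)]) handle (107, [array([518.1, 334.9]), array([104.1,  32.7]), np.float64(13.4)])
```

```bash
python3 -c "
from h import *
plan([(.55,.185,.33,60),(.659,.192,.3,113),(.659,.192,.206,113),(.667,-.0045,.206,113)],[.428,.1824,.341,4.5])"
```

```text
t 10.8 cur [0.428 0.182 0.341 4.5  ] F [-0.3  0.  -0. ] op 0.601 gf 0.0 tiltz [-0.005 -0.001 -1.   ]
[0.487, 0.028, 0.044] rz -0.617 n 8 q6 49
[0.242, 0.364, 0.12] rz -0.589 n 8 q6 -7
[0.0, 0.0, 0.376] rz 0.0 n 3 q6 -7
[-0.736, -0.278, 0.0] rz 0.0 n 5 q6 -23
```

send_rows(moves=[[0.487, 0.028, 0.044, 0, 0, -0.617], [0.487, 0.028, 0.044, 0, 0, -0.617], [0.487, 0.028, 0.044, 0, 0, -0.617], [0.487, 0.028, 0.044, 0, 0, -0.617], [0.487, 0.028, 0.044, 0, 0, -0.617], [0.487, 0.028, 0.044, 0, 0, -0.617], [0.487, 0.028, 0.044, 0, 0, -0.617], [0.487, 0.028, 0.044, 0, 0, -0.617], [0.487, 0.028, 0.044, 0, 0, -0.617]])

```text
time_s: 11.7
position: [0.5498, 0.1847, 0.3273]
tcp_rot: [[0.502, 0.865, -0.004], [0.865, -0.502, -0.001], [-0.003, -0.003, -1.0]]
force: [0.2, -0.9, -0.2]
opening: 0.595
grasp_force: 0.0
```

send_rows(moves=[[0.242, 0.364, 0.12, 0, 0, -0.589], [0.242, 0.364, 0.12, 0, 0, -0.589], [0.242, 0.364, 0.12, 0, 0, -0.589], [0.242, 0.364, 0.12, 0, 0, -0.589], [0.242, 0.364, 0.12, 0, 0, -0.589], [0.242, 0.364, 0.12, 0, 0, -0.589], [0.242, 0.364, 0.12, 0, 0, -0.589], [0.242, 0.364, 0.12, 0, 0, -0.589], [0.242, 0.364, 0.12, 0, 0, -0.589]])

```text
time_s: 12.6
position: [0.6596, 0.1917, 0.299]
tcp_rot: [[-0.388, 0.922, -0.001], [0.922, 0.388, -0.0], [0.0, -0.001, -1.0]]
force: [0.8, 0.2, -0.2]
opening: 0.604
grasp_force: 0.0
```

send_rows(moves=[[0, 0, 0.15, 0, 0, 0], [0, 0, 0.28, 0, 0, 0], [0, 0, 0.376, 0, 0, 0], [0, 0, 0.376, 0, 0, 0], [0, 0, 0.376, 0, 0, 0]])

```text
time_s: 13.1
position: [0.66, 0.1917, 0.2056]
tcp_rot: [[-0.39, 0.921, -0.0], [0.921, 0.39, 0.0], [0.0, -0.0, -1.0]]
force: [0.5, 0.1, 0.6]
opening: 0.601
grasp_force: 0.0
```

send_rows(moves=[[0, 0, 0, 0, 0, 0], [0, 0, 0, 0, 0, 0], [0, 0, 0, 0, 0, 0], [0, 0, 0, 0, 0, 0], [0, 0, 0, 0, 0, 0], [0, 0, 0, 0, 0, 0]], grip=0)

```text
time_s: 13.7
position: [0.6605, 0.1918, 0.2059]
tcp_rot: [[-0.39, 0.921, 0.002], [0.921, 0.39, 0.0], [-0.0, 0.002, -1.0]]
force: [1.7, 1.4, 1.5]
opening: 0.198
grasp_force: 30.0
```

The grip is on the bar (17 mm opening). Now the slide to the right ring.

send_rows(moves=[[-0.05, -0.019, 0, 0, 0, 0], [-0.14, -0.053, 0, 0, 0, 0], [-0.24, -0.09, 0, 0, 0, 0], [-0.34, -0.128, 0, 0, 0, 0], [-0.44, -0.166, 0, 0, 0, 0], [-0.54, -0.204, 0, 0, 0, 0], [-0.64, -0.242, 0, 0, 0, 0], [-0.7, -0.265, 0, 0, 0, 0], [-0.736, -0.278, 0, 0, 0, 0], [-0.736, -0.278, 0, 0, 0, 0], [-0.736, -0.278, 0, 0, 0, 0]])

```text
time_s: 14.8
position: [0.668, -0.0056, 0.2057]
tcp_rot: [[-0.391, 0.921, 0.001], [0.921, 0.391, -0.002], [-0.002, 0.0, -1.0]]
force: [-0.7, -2.9, 4.2]
opening: 0.2
grasp_force: 3.0
```

send_rows(moves=[[0, 0, 0, 0, 0, 0], [0, 0, 0, 0, 0, 0], [0, 0, 0, 0, 0, 0], [0, 0, -0.2, 0, 0, 0], [0, 0, -0.4, 0, 0, 0], [0, 0, -0.6, 0, 0, 0], [-0.2, -0.5, -0.8, 0, 0, 0], [-0.2, -1, -0.8, 0, 0, 0], [-0.2, -1, -0.8, 0, 0, 0], [-0.2, -1, -0.8, 0, 0, 0]], grip=0.6)

```text
time_s: 15.8
position: [0.5069, -0.1164, 0.3958]
tcp_rot: [[-0.392, 0.92, -0.0], [0.92, 0.392, 0.0], [0.0, -0.0, -1.0]]
force: [0.9, -0.8, 0.1]
opening: 0.605
grasp_force: 0.0
```

```bash
python3 - <<'E'
from h import *
plan([])
for n in('top','scene'):
    p,d,c=cap(n); save(p,n+'b.png'); P=pts(d,c); print(n,tilt(p,d,c),'R',ring(p,d,c,.667,-.0045,.08,.01),'B',ring(p,d,c,.658,.1905,.087,.012))
    print('kgrip',blob(p,d,c,.2,.245,.5,.8,-.1,.1,.230),'knob',blob(p,d,c,.17,.215,.5,.8,.3,.5,.193),'handle',blob(p,d,c,.12,.16,.4,.6,.28,.4,.148,120))
E
```

```text
t 15.8 cur [  0.507  -0.116   0.396 113.063] F [ 0.9 -0.8  0.1] op 0.605 gf 0.0 tiltz [-0.  0. -1.]
top (array([ 0.0002, -0.0001,  0.0728]), np.int64(10577), np.int64(34081)) R (163, array([ 0.6689, -0.0048]), np.float64(0.0792)) B (339, array([0.659 , 0.1908]), np.float64(0.0864))
kgrip (182, [array([663.9,  -4.2]), array([16.7, 85.1]), np.float64(22.7)]) knob (100, [array([652.4, 380. ]), array([28. , 30.3]), np.float64(0.7)]) handle (255, [array([510.7, 344.4]), array([109.,  24.]), np.float64(15.9)])
scene (array([ 0.0007, -0.0002,  0.0725]), np.int64(4556), np.int64(34692)) R (121, array([ 0.6667, -0.0053]), np.float64(0.0786)) B (153, array([0.6576, 0.1897]), np.float64(0.0863))
kgrip (114, [array([670.1,  -7.1]), array([20.1, 96.2]), np.float64(21.1)]) knob (45, [array([657.7, 369.4]), array([20.1, 43.5]), np.float64(32.4)]) handle (106, [array([518.1, 334.9]), array([104.1,  32.7]), np.float64(13.4)])
```

View pics/topb.png

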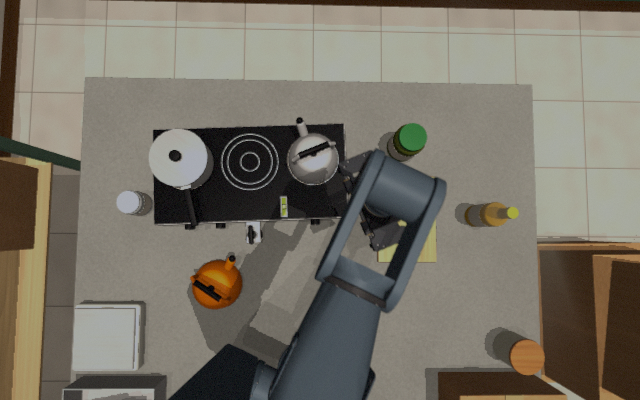

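The kettle sits on the right ring at (313,160), about 2 mm off. The big ring at (249,161) is clear and the pan is untouched at (180,160). Next I measure the lid circle and handle direction.

```bash
cat >> h.py <<'E'
def rim(p,d,c,x,y,z=.160,zlo=.15,zhi=.2,r=.083):
    P=pts(d,c);g=p.astype(int).sum(2)
    m=((d>0)&(P[...,2]>zlo)&(P[...,2]<zhi)&(np.hypot(P[...,0]-x,P[...,1]-y)<.11)).astype(np.uint8)
    cs,_=cv2.findContours(m,cv2.RETR_EXTERNAL,cv2.CHAIN_APPROX_NONE);k=max(cs,key=cv2.contourArea)[:,0]
    Q=np.array([ray(a,b,z,c) for a,b in k])
    for _ in range(4):
        e,R=circ(Q); rs=abs(np.hypot(*(Q[:,:2]-e).T)-R); Q=Q[rs<max(.003,2*np.median(rs))]
    return len(Q),e.round(4),round(R,4)
E
python3 - <<'E'
from h import *
for n in('top','scene'):
    p,d,c=cap(n); print(n,'rim',rim(p,d,c,.652,.38))
    P=pts(d,c);g=p.astype(int).sum(2)
    m=(d>0)&(g<130)&(P[...,2]>.13)&(P[...,2]<.16)&(P[...,0]>.45)&(P[...,0]<.6)&(P[...,1]>.28)&(P[...,1]<.42)
    v,u=np.nonzero(m);Q=np.array([ray(a,b,.148,c) for a,b in zip(u,v)])
    for _ in range(4):
        k=np.polyfit(Q[:,0],Q[:,1],1);r=abs(Q[:,1]-np.polyval(k,Q[:,0]));Q=Q[r<.012]
    print(len(Q),'handle slope',k,np.degrees(np.arctan(k[0])),'y at .50,.54,.58',np.polyval(k,[.5,.54,.58]).round(4),'xrange',Q[:,0].min(),Q[:,0].max())
E
```

```text
top rim (143, array([0.6519, 0.3812]), np.float64(0.0822))
279 handle slope [0.22939836 0.22773245] 12.920020829186935 y at .50,.54,.58 [0.3424 0.3516 0.3608] xrange 0.456965033481312 0.5658414827091605
scene rim (83, array([0.6541, 0.3762]), np.float64(0.0849))
90 handle slope [0.16284743 0.25094809] 9.249279387003202 y at .50,.54,.58 [0.3324 0.3389 0.3454] xrange 0.465639863538191 0.5686269378831444
```

```bash
python3 -c "
from h import *
plan([(.50,.11,.36,150),(.5244,.3498,.29,192.9),(.5244,.3498,.126,192.9),(.5314,.1613,.126,192.9)])"
```

```text
t 16.0 cur [  0.508  -0.116   0.396 112.893] F [ 0.6  0.7 -0.4] op 0.6 gf 0.0 tiltz [ 0.001  0.    -1.   ]
[0.847, 0.322, 0.145] rz -0.412 n 6 q6 -48
[0.395, 0.879, 0.28] rz -0.477 n 7 q6 -69
[0.0, 0.0, 0.656] rz -0.0 n 5 q6 -69
[0.141, -0.741, 0.0] rz -0.0 n 5 q6 -86
```

send_rows(moves=[[0.847, 0.322, 0.145, 0, 0, -0.412], [0.847, 0.322, 0.145, 0, 0, -0.412], [0.847, 0.322, 0.145, 0, 0, -0.412], [0.847, 0.322, 0.145, 0, 0, -0.412], [0.847, 0.322, 0.145, 0, 0, -0.412], [0.847, 0.322, 0.145, 0, 0, -0.412], [0.847, 0.322, 0.145, 0, 0, -0.412]])

```text
time_s: 16.7
position: [0.5005, 0.1115, 0.3589]
tcp_rot: [[-0.868, 0.497, -0.001], [0.497, 0.868, -0.0], [0.001, -0.001, -1.0]]
force: [-0.1, -0.3, -0.6]
opening: 0.595
grasp_force: 0.0
```

send_rows(moves=[[0.395, 0.879, 0.28, 0, 0, -0.477], [0.395, 0.879, 0.28, 0, 0, -0.477], [0.395, 0.879, 0.28, 0, 0, -0.477], [0.395, 0.879, 0.28, 0, 0, -0.477], [0.395, 0.879, 0.28, 0, 0, -0.477], [0.395, 0.879, 0.28, 0, 0, -0.477], [0.395, 0.879, 0.28, 0, 0, -0.477], [0.395, 0.879, 0.28, 0, 0, -0.477], [0.395, 0.879, 0.28, 0, 0, -0.477]])

```text
time_s: 17.6
position: [0.525, 0.3481, 0.2904]
tcp_rot: [[-0.975, -0.222, 0.001], [-0.222, 0.975, 0.0], [-0.001, -0.0, -1.0]]
force: [0.6, 0.8, -0.5]
opening: 0.605
grasp_force: 0.0
```

send_rows(moves=[[0, 0, 0.2, 0, 0, 0], [0, 0, 0.4, 0, 0, 0], [0, 0, 0.55, 0, 0, 0], [0, 0, 0.656, 0, 0, 0], [0, 0, 0.656, 0, 0, 0], [0, 0, 0.656, 0, 0, 0]])

```text
time_s: 18.2
position: [0.5252, 0.349, 0.1265]
tcp_rot: [[-0.975, -0.223, 0.001], [-0.223, 0.975, 0.0], [-0.001, 0.0, -1.0]]
force: [-0.3, 0.6, 0.3]
opening: 0.602
grasp_force: 0.0
```

send_rows(moves=[[0, 0, 0, 0, 0, 0], [0, 0, 0, 0, 0, 0], [0, 0, 0, 0, 0, 0], [0, 0, 0, 0, 0, 0], [0, 0, 0, 0, 0, 0], [0, 0, 0, 0, 0, 0]], grip=0)

```text
time_s: 18.8
position: [0.5243, 0.3501, 0.1261]
tcp_rot: [[-0.974, -0.225, 0.001], [-0.225, 0.974, 0.001], [-0.001, 0.0, -1.0]]
force: [-0.8, 0.8, 2.6]
opening: 0.23
grasp_force: 29.9
```

The handle is held (20 mm opening). Now the slide across to the big ring.

send_rows(moves=[[0.009, -0.05, 0, 0, 0, 0], [0.025, -0.13, 0, 0, 0, 0], [0.042, -0.22, 0, 0, 0, 0], [0.06, -0.31, 0, 0, 0, 0], [0.076, -0.4, 0, 0, 0, 0], [0.093, -0.49, 0, 0, 0, 0], [0.11, -0.58, 0, 0, 0, 0], [0.125, -0.66, 0, 0, 0, 0], [0.135, -0.71, 0, 0, 0, 0], [0.141, -0.741, 0, 0, 0, 0], [0.141, -0.741, 0, 0, 0, 0], [0.141, -0.741, 0, 0, 0, 0]])

```text
time_s: 20.0
position: [0.5318, 0.1602, 0.126]
tcp_rot: [[-0.975, -0.224, 0.001], [-0.224, 0.975, -0.002], [-0.0, -0.002, -1.0]]
force: [-0.6, -2.5, 5.8]
opening: 0.223
grasp_force: 29.9
```

```bash
python3 - <<'E'
from h import *
plan([])
for n in('top','scene'):
    p,d,c=cap(n); print(n,tilt(p,d,c),'rim',rim(p,d,c,.66,.19),'B',ring(p,d,c,.658,.1905,.087,.012))
    print('kgrip',blob(p,d,c,.2,.245,.5,.8,-.1,.1,.230),'knob',blob(p,d,c,.17,.215,.5,.8,.1,.3,.193))
save(p,'c1.png',(280,80,480,270),4)
E
```

```text
t 20.0 cur [ 5.3200e-01  1.6000e-01  1.2600e-01 -1.6705e+02] F [-0.6 -2.5  5.8] op 0.223 gf 29.9 tiltz [ 0.001 -0.002 -1.   ]
top (array([0.0012, 0.0001, 0.0722]), np.int64(8384), np.int64(37783)) rim (97, array([0.6612, 0.1898]), np.float64(0.0812)) B (79, array([0.6596, 0.1949]), np.float64(0.0905))
kgrip (243, [array([608.5,  40.7]), array([ 67.7, 219.1]), np.float64(55.7)]) knob (94, [array([594.4, 143.1]), array([187.3,  47. ]), np.float64(28.5)])
scene (array([0.0008, 0.0001, 0.0724]), np.int64(3882), np.int64(33987)) rim (102, array([0.6617, 0.1858]), np.float64(0.0843)) B (118, array([0.6622, 0.1926]), np.float64(0.0774))
kgrip (439, [array([602.6,  32. ]), array([ 74.4, 246.6]), np.float64(48.6)]) knob (126, [array([587.8, 216.2]), array([130.8, 178.1]), np.float64(26.7)])
```

View pics/c1.png

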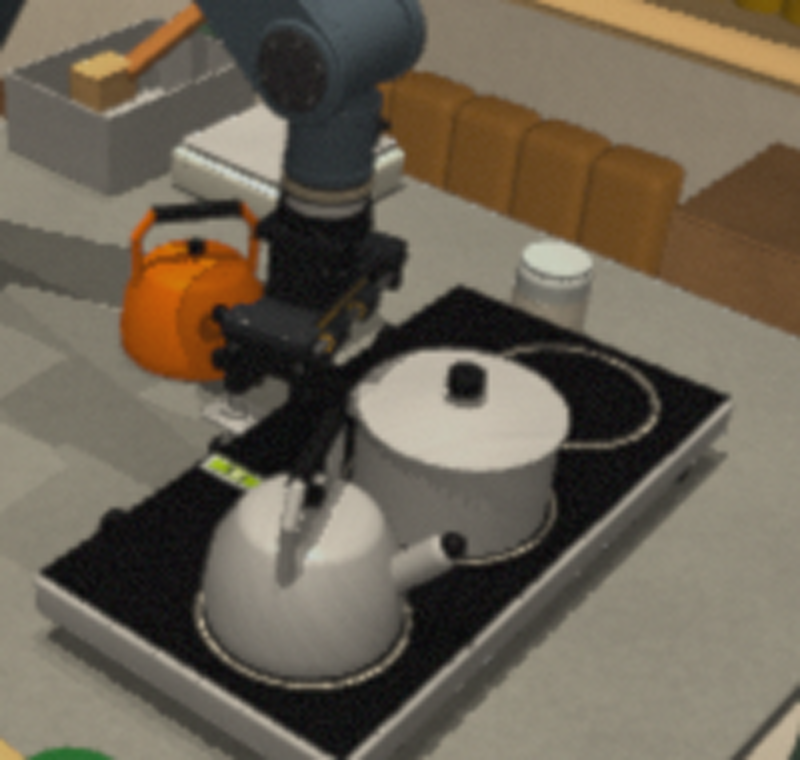

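The pan stands centred on the big ring, 2–3 mm off. I release, go to the lid knob and grip it.

```bash
python3 -c "
from h import *
plan([(.5314,.1613,.25,192.9),(.660,.1895,.25,192.9),(.660,.1895,.177,192.9),(.660,.1895,.26,192.9),(.649,.388,.26,192.9),(.649,.388,.1,192.9)],[.5314,.1613,.126,192.9])"
```

```text
t 20.1 cur [5.310e-01 1.610e-01 1.260e-01 1.929e+02] F [ 0.1 -3.   6.2] op 0.22 gf 29.9 tiltz [ 0.    -0.002 -1.   ]
[0.0, 0.0, -0.496] rz -0.0 n 4 q6 -86
[-0.527, -0.005, 0.0] rz -0.0 n 4 q6 -87
[0.0, 0.0, 0.292] rz -0.0 n 3 q6 -87
[0.0, 0.0, -0.332] rz -0.0 n 3 q6 -87
[-0.134, 0.784, 0.0] rz -0.0 n 5 q6 -72
[0.0, 0.0, 0.64] rz -0.0 n 5 q6 -72
```

send_rows(moves=[[0, 0, 0, 0, 0, 0], [0, 0, 0, 0, 0, 0], [0, 0, 0, 0, 0, 0], [0, 0, -0.15, 0, 0, 0], [0, 0, -0.35, 0, 0, 0], [0, 0, -0.496, 0, 0, 0], [0, 0, -0.496, 0, 0, 0]], grip=0.7)

```text
time_s: 20.8
position: [0.535, 0.1619, 0.255]
tcp_rot: [[-0.974, -0.225, 0.012], [-0.225, 0.974, 0.001], [-0.012, -0.002, -1.0]]
force: [-0.0, 0.2, 0.4]
opening: 0.684
grasp_force: 0.0
```

send_rows(moves=[[-0.526, -0.005, 0, 0, 0, 0], [-0.526, -0.005, 0, 0, 0, 0], [-0.526, -0.005, 0, 0, 0, 0], [-0.526, -0.005, 0, 0, 0, 0], [-0.526, -0.005, 0, 0, 0, 0]])

```text
time_s: 21.3
position: [0.659, 0.1897, 0.2473]
tcp_rot: [[-0.974, -0.225, -0.004], [-0.225, 0.974, -0.001], [0.004, 0.0, -1.0]]
force: [-0.4, -0.2, 0.3]
opening: 0.699
grasp_force: 0.0
```

```bash
python3 - <<'E'
from h import *
plan([])
for n in('top','scene'):
    p,d,c=cap(n); print(n,'rim',rim(p,d,c,.66,.19,zhi=.185))
save(p,'c2.png',(340,80,460,230),4)
E
```

```text
t 21.3 cur [   0.659    0.19     0.247 -166.999] F [-0.4 -0.2  0.3] op 0.699 gf 0.0 tiltz [-0.004 -0.001 -1.   ]
top rim (77, array([0.6257, 0.1367]), np.float64(0.0467))
scene rim (107, array([0.6613, 0.1856]), np.float64(0.0844))
```

View pics/c2.png

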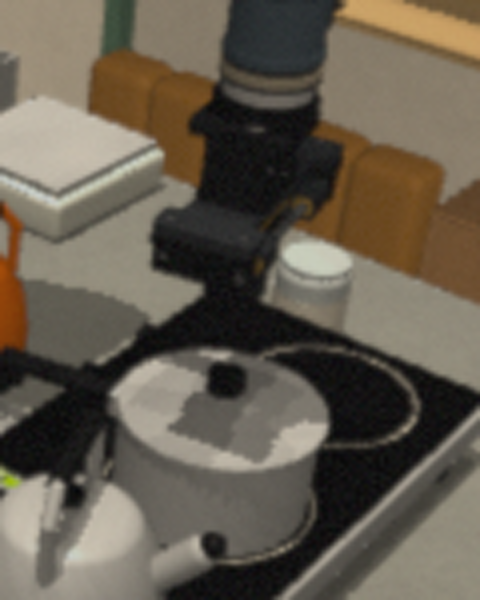

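The gripper is right above the knob at crop (228,380). I descend, grip and lift the lid.

send_rows(moves=[[0, 0, 0.15, 0, 0, 0], [0, 0, 0.25, 0, 0, 0], [0, 0, 0.292, 0, 0, 0], [0, 0, 0.292, 0, 0, 0], [0, 0, 0.292, 0, 0, 0]])

```text
time_s: 21.9
position: [0.6603, 0.1897, 0.1778]
tcp_rot: [[-0.974, -0.225, 0.002], [-0.225, 0.974, 0.0], [-0.002, -0.0, -1.0]]
force: [0.4, 0.6, 0.3]
opening: 0.701
grasp_force: 0.0
```

send_rows(moves=[[0, 0, 0, 0, 0, 0], [0, 0, 0, 0, 0, 0], [0, 0, 0, 0, 0, 0], [0, 0, 0, 0, 0, 0], [0, 0, 0, 0, 0, 0], [0, 0, 0, 0, 0, 0]], grip=0)

```text
time_s: 22.5
position: [0.66, 0.1898, 0.1769]
tcp_rot: [[-0.974, -0.225, 0.0], [-0.225, 0.974, 0.0], [-0.0, 0.0, -1.0]]
force: [0.2, 0.0, 2.5]
opening: 0.356
grasp_force: 30.0
```

send_rows(moves=[[0, 0, -0.03, 0, 0, 0], [0, 0, -0.1, 0, 0, 0], [0, 0, -0.2, 0, 0, 0], [0, 0, -0.3, 0, 0, 0], [0, 0, -0.332, 0, 0, 0], [0, 0, -0.332, 0, 0, 0]])

```text
time_s: 23.1
position: [0.6606, 0.1897, 0.261]
tcp_rot: [[-0.974, -0.225, 0.003], [-0.225, 0.974, 0.0], [-0.003, -0.0, -1.0]]
force: [0.2, -0.4, -2.4]
opening: 0.362
grasp_force: 30.0
```

```bash
python3 - <<'E'
from h import *
plan([])
p,d,c=cap('scene'); print('panrim',rim(p,d,c,.66,.19,z=.158,zlo=.14,zhi=.165)); save(p,'c3.png',(340,80,460,230),4)
E
```

```text
t 23.1 cur [   0.661    0.19     0.261 -167.009] F [ 0.2 -0.4 -2.4] op 0.362 gf 30.0 tiltz [ 0.003  0.    -1.   ]
panrim (191, array([0.6665, 0.1748]), np.float64(0.0767))
```

View pics/c3.png

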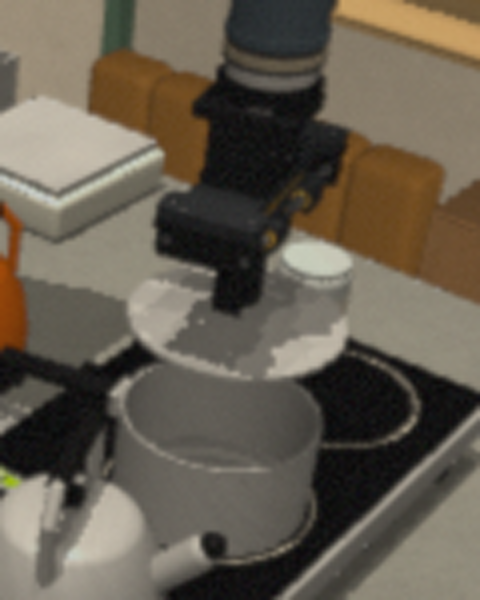

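The lid is lifted level, and the pan stays on its ring. I set the lid down on the free left ring.

send_rows(moves=[[-0.03, 0.15, 0, 0, 0, 0], [-0.06, 0.33, 0, 0, 0, 0], [-0.09, 0.5, 0, 0, 0, 0], [-0.12, 0.68, 0, 0, 0, 0], [-0.134, 0.784, 0, 0, 0, 0], [-0.134, 0.784, 0.1, 0, 0, 0], [-0.134, 0.784, 0.25, 0, 0, 0], [-0.134, 0.784, 0.4, 0, 0, 0], [-0.134, 0.784, 0.55, 0, 0, 0], [-0.134, 0.784, 0.62, 0, 0, 0], [-0.134, 0.784, 0.638, 0, 0, 0], [-0.134, 0.784, 0.638, 0, 0, 0]])

```text
time_s: 24.35
position: [0.6482, 0.388, 0.099]
tcp_rot: [[-0.974, -0.225, -0.001], [-0.225, 0.974, -0.001], [0.002, -0.0, -1.0]]
force: [-0.2, -1.1, -1.8]
opening: 0.357
grasp_force: 30.0
```

```bash
python3 - <<'E'
from h import *
plan([])
p,d,c=cap('scene');P=pts(d,c)
print('panrim',rim(p,d,c,.66,.19,z=.158,zlo=.145,zhi=.17))
g=p.astype(int).sum(2); m=(d>0)&(g>300)&(abs(P[...,1]-.388)<.1)&(abs(P[...,0]-.649)<.1)&(P[...,2]>.06)&(P[...,2]<.15)
print('lid z',np.percentile(P[m][:,2],[5,50,95]).round(3))
E
```

```text
t 24.4 cur [ 6.48000e-01  3.88000e-01  9.90000e-02 -1.67018e+02] F [-0.2 -1.1 -1.8] op 0.357 gf 30.0 tiltz [-0.001 -0.001 -1.   ]
panrim (91, array([0.6612, 0.1802]), np.float64(0.0838))
lid z [0.084 0.089 0.093]
```

send_rows(moves=[[0, 0, 0.008, 0, 0, 0], [0, 0, 0.008, 0, 0, 0]])

```text
time_s: 24.6
position: [0.6489, 0.3883, 0.0988]
tcp_rot: [[-0.974, -0.225, 0.001], [-0.225, 0.974, 0.001], [-0.001, 0.0, -1.0]]
force: [-0.3, 0.2, -2.0]
opening: 0.359
grasp_force: 30.0
```

send_rows(moves=[[0, 0, 0, 0, 0, 0], [0, 0, 0, 0, 0, 0], [0, 0, 0, 0, 0, 0], [0, 0, -0.15, 0, 0, 0], [0, 0, -0.35, 0, 0, 0], [0, 0, -0.55, 0, 0, 0], [0, 0, -0.75, 0, 0, 0], [0, 0, -0.9, 0, 0, 0], [0, 0, -0.9, 0, 0, 0]], grip=0.7)

```text
time_s: 25.5
position: [0.6516, 0.3896, 0.333]
tcp_rot: [[-0.974, -0.225, 0.016], [-0.225, 0.974, 0.006], [-0.017, 0.003, -1.0]]
force: [0.2, -0.2, -0.2]
opening: 0.701
grasp_force: 0.0
```

```bash
cat >> h.py <<'E'
def pots(n,p,d,c):
    P=pts(d,c);hsv=cv2.cvtColor(p,cv2.COLOR_RGB2HSV)
    m=(cv2.inRange(hsv,(20,60,120),(35,255,255))>0)&(P[...,2]>.024)&(P[...,2]<.07)&(P[...,0]>.3)&(P[...,1]<-.12)&(P[...,1]>-.5)
    cs,_=cv2.findContours(m.astype(np.uint8),cv2.RETR_EXTERNAL,cv2.CHAIN_APPROX_NONE)
    for k in cs:
        if cv2.contourArea(k)>40:
            k=k[:,0];Q=np.array([ray(a,b,.03,c)[:2]*1000 for a,b in k],np.float32);e=cv2.fitEllipse(Q)
            # major axis direction: cv2 angle refers to first axis (width); major is second -> angle+90
            print(n,'pot px',k.mean(0).round(),'xy',np.round(e[0],1),'axes',np.round(e[1],1),'major dir deg',round(e[2]+90,0),'ztop',np.percentile(P[m][:,2],98).round(3))
E
python3 - <<'E'
from h import *
plan([])
for n in('top','scene'):
    p,d,c=cap(n); pots(n,p,d,c); print(n,'panrim',rim(p,d,c,.66,.19,z=.158,zlo=.148,zhi=.17),'lid',rim(p,d,c,.65,.388,z=.083,zlo=.079,zhi=.13))
    P=pts(d,c);hsv=cv2.cvtColor(p,cv2.COLOR_RGB2HSV)
    m=(cv2.inRange(hsv,(20,60,120),(35,255,255))>0)&(P[...,2]<.1)&(P[...,0]>.2)&(d>0);nl,_,st,ce=cv2.connectedComponentsWithStats(m.astype(np.uint8))
    print([(st[i,4],ce[i].round().tolist(),P[int(ce[i][1]),int(ce[i][0])].round(3).tolist()) for i in range(1,nl) if 30<st[i,4]])
E
```

```text
t 25.5 cur [   0.652    0.39     0.333 -167.   ] F [ 0.2 -0.2 -0.2] op 0.701 gf 0.0 tiltz [ 0.016  0.006 -1.   ]
top pot px [420. 220.] xy [ 481.6 -353.7] axes [37.9 55.3] major dir deg 184.0 ztop 0.046
top pot px [396. 207.] xy [ 522.1 -274.2] axes [39.6 55.7] major dir deg 151.0 ztop 0.046
top panrim (133, array([0.6579, 0.189 ]), np.float64(0.0789)) lid (122, array([0.6488, 0.3872]), np.float64(0.0814))
[(np.int32(1839), [38.0, 230.0], [0.441, 1.134, -0.384]), (np.int32(4753), [406.0, 219.0], [0.486, -0.311, 0.014]), (np.int32(31), [283.0, 211.0], [0.509, 0.085, 0.077])]
scene pot px [225. 272.] xy [ 481.7 -353.4] axes [43.8 61.6] major dir deg 172.0 ztop 0.045
scene pot px [256. 264.] xy [ 522.  -274.2] axes [39.9 65. ] major dir deg 144.0 ztop 0.045
scene panrim (99, array([0.6616, 0.1823]), np.float64(0.0819)) lid (61, array([0.6516, 0.3868]), np.float64(0.0804))
[(np.int32(3599), [237.0, 268.0], [0.48, -0.315, 0.018]), (np.int32(138), [241.0, 295.0], [0.566, -0.365, 0.015]), (np.int32(70), [160.0, 329.0], [0.514, -0.572, 0.018])]
```

The knock has already happened: potato 2 now lies at (0.522, -0.274). Before choosing the grasp angles I check the clearance to the oil and pickles.

```bash
python3 - <<'E'
from h import *
p,d,c=cap('scene');P=pts(d,c)
p2,d2,c2=cap('top');P2=pts(d2,c2)
for nm,x0,x1,y0,y1 in (('oil',.38,.62,-.65,-.42),('pickles',.62,.85,-.45,-.2)):
    for q,dd in ((P,d),(P2,d2)):
        for zl,zh in ((.1,.14),(.14,.22)):
            m=(dd>0)&(q[...,2]>zl)&(q[...,2]<zh)&(q[...,0]>x0)&(q[...,0]<x1)&(q[...,1]>y0)&(q[...,1]<y1); Q=q[m]
            if len(Q)>20: print(nm,zl,len(Q),'x',np.percentile(Q[:,0],[2,98]).round(3),'y',np.percentile(Q[:,1],[2,98]).round(3))
plan([(.60,.12,.34,180),(.52,-.12,.30,178),(.4815,-.3535,.30,178),(.4815,-.3535,.022,178)])
print(np.round(readout.read_state()['joint_positions'],1))
E
```

```text
oil 0.1 389 x [0.5   0.536] y [-0.578 -0.511]
oil 0.14 751 x [0.49  0.533] y [-0.575 -0.514]
oil 0.1 157 x [0.464 0.531] y [-0.536 -0.505]
oil 0.14 446 x [0.466 0.53 ] y [-0.56  -0.508]
pickles 0.1 536 x [0.698 0.771] y [-0.345 -0.268]
pickles 0.14 793 x [0.688 0.764] y [-0.338 -0.262]
pickles 0.1 232 x [0.678 0.761] y [-0.33  -0.251]
pickles 0.14 626 x [0.686 0.762] y [-0.334 -0.259]
t 25.7 cur [   0.648    0.388    0.321 -167.009] F [-0.2 -0.  -0.1] op 0.699 gf 0.0 tiltz [-0.003 -0.001 -1.   ]
[0.426, -1.001, -0.075] rz -3.856 n 42 q6 -79
[0.32, -0.96, 0.16] rz 0.022 n 7 q6 -101
[0.121, -0.939, 0.0] rz 0.0 n 6 q6 -124
[0.0, 0.0, 1.112] rz 0.0 n 7 q6 -124
[ 22.5  37.3  52.9   0.   90.  -80.5]
```

```bash
python3 -c "
from h import *
W=[(.60,.145,.33,187),(.54,-.1,.30,178),(.4815,-.3335,.25,178),(.4815,-.3535,.15,178),(.4815,-.3535,.021,178),(.4815,-.3535,.25,178),(.56,-.12,.30,178),(.62,.1,.30,178),(.658,.205,.24,178),(.658,.205,.106,178),(.658,.205,.30,178)]
plan(W,[.649,.388,.3235,192.9])
print('B');plan([(.60,-.03,.30,165),(.522,-.274,.25,148),(.522,-.274,.021,148),(.522,-.274,.25,148),(.59,-.04,.3,148),(.658,.185,.26,148),(.658,.185,.13,148)],[.658,.205,.30,178])"
```

```text
t 25.7 cur [  0.649   0.388   0.324 192.9  ] F [-0.2 -0.  -0.1] op 0.699 gf 0.0 tiltz [-0.003 -0.001 -1.   ]
[0.408, -0.904, -0.026] rz 0.066 n 6 q6 -83
[0.358, -0.943, 0.12] rz 0.1 n 7 q6 -98
[0.201, -0.942, 0.2] rz 0.0 n 6 q6 -123
[-0.003, -0.08, 0.4] rz 0.0 n 4 q6 -124
[0.0, 0.0, 0.516] rz 0.0 n 4 q6 -124
[0.0, 0.0, -0.916] rz 0.0 n 6 q6 -124
[-0.281, 0.944, -0.2] rz 0.0 n 7 q6 -100
[-0.209, 0.888, 0.0] rz 0.0 n 6 q6 -79
[-0.137, 0.425, 0.24] rz 0.0 n 4 q6 -71
[0.0, 0.0, 0.536] rz 0.0 n 4 q6 -71
[0.0, 0.0, -0.776] rz 0.0 n 5 q6 -71
B
t 25.7 cur [  0.658   0.205   0.3   178.   ] F [-0.2 -0.  -0.1] op 0.699 gf 0.0 tiltz [-0.003 -0.001 -1.   ]
[0.199, -0.948, 0.0] rz 0.144 n 6 q6 -78
[0.049, -1.023, 0.2] rz 0.189 n 7 q6 -86
[0.0, 0.0, 0.916] rz 0.0 n 6 q6 -86
[0.0, 0.0, -0.916] rz 0.0 n 6 q6 -86
[0.265, 0.938, -0.2] rz 0.0 n 6 q6 -62
[0.246, 0.907, 0.16] rz 0.0 n 6 q6 -42
[0.0, 0.0, 0.52] rz 0.0 n 4 q6 -42
```

send_rows(moves=[[0.408, -0.904, -0.026, 0, 0, 0.066], [0.408, -0.904, -0.026, 0, 0, 0.066], [0.408, -0.904, -0.026, 0, 0, 0.066], [0.408, -0.904, -0.026, 0, 0, 0.066], [0.408, -0.904, -0.026, 0, 0, 0.066], [0.408, -0.904, -0.026, 0, 0, 0.066], [0.408, -0.904, -0.026, 0, 0, 0.066]], grip=0.75)

```text
time_s: 26.4
position: [0.5992, 0.144, 0.328]
tcp_rot: [[-0.993, -0.12, -0.003], [-0.12, 0.993, 0.001], [0.003, 0.001, -1.0]]
force: [0.4, 0.2, 0.6]
opening: 0.754
grasp_force: 0.0
```

send_rows(moves=[[0.358, -0.943, 0.12, 0, 0, 0.1], [0.358, -0.943, 0.12, 0, 0, 0.1], [0.358, -0.943, 0.12, 0, 0, 0.1], [0.358, -0.943, 0.12, 0, 0, 0.1], [0.358, -0.943, 0.12, 0, 0, 0.1], [0.358, -0.943, 0.12, 0, 0, 0.1], [0.358, -0.943, 0.12, 0, 0, 0.1], [0.358, -0.943, 0.12, 0, 0, 0.1]])

```text
time_s: 27.2
position: [0.5405, -0.0982, 0.299]
tcp_rot: [[-0.999, 0.032, -0.001], [0.032, 0.999, 0.001], [0.001, 0.001, -1.0]]
force: [-0.8, -0.1, -0.6]
opening: 0.75
grasp_force: 0.0
```

send_rows(moves=[[0.201, -0.942, 0.2, 0, 0, 0], [0.201, -0.942, 0.2, 0, 0, 0], [0.201, -0.942, 0.2, 0, 0, 0], [0.201, -0.942, 0.2, 0, 0, 0], [0.201, -0.942, 0.2, 0, 0, 0], [0.201, -0.942, 0.2, 0, 0, 0], [0.201, -0.942, 0.2, 0, 0, 0]])

```text
time_s: 27.9
position: [0.4826, -0.3325, 0.249]
tcp_rot: [[-0.999, 0.033, -0.0], [0.033, 0.999, 0.002], [0.0, 0.002, -1.0]]
force: [-0.1, 0.1, -0.2]
opening: 0.747
grasp_force: 0.0
```

send_rows(moves=[[-0.003, -0.08, 0.2, 0, 0, 0], [-0.003, -0.08, 0.4, 0, 0, 0], [-0.003, -0.08, 0.4, 0, 0, 0], [-0.003, -0.08, 0.4, 0, 0, 0]])

```text
time_s: 28.3
position: [0.4825, -0.351, 0.1492]
tcp_rot: [[-1.0, 0.031, -0.002], [0.031, 1.0, 0.003], [0.002, 0.003, -1.0]]
force: [-0.0, -0.3, 0.8]
opening: 0.752
grasp_force: 0.0
```

```bash
python3 -c "
from h import *
plan([(.4815,-.3535,.021,178)])
p,d,c=cap('scene'); pots('scene',p,d,c)"
```

```text
t 28.3 cur [ 4.82000e-01 -3.51000e-01  1.49000e-01  1.78217e+02] F [-0.  -0.3  0.8] op 0.752 gf 0.0 tiltz [-0.002  0.003 -1.   ]
[0.004, -0.01, 0.513] rz 0.002 n 4 q6 -124
scene pot px [223. 274.] xy [ 487.3 -360.4] axes [28.8 50.2] major dir deg 184.0 ztop 0.045
scene pot px [256. 265.] xy [ 522.8 -274.5] axes [37.5 63.2] major dir deg 144.0 ztop 0.045
```

Potato positions are unchanged (the first is partly hidden by the fingers). I descend, grip and lift.

send_rows(moves=[[0, 0, 0.2, 0, 0, 0], [0, 0, 0.4, 0, 0, 0], [0, 0, 0.5, 0, 0, 0], [0, 0, 0.516, 0, 0, 0], [0, 0, 0.516, 0, 0, 0]])

```text
time_s: 28.85
position: [0.4836, -0.3544, 0.0226]
tcp_rot: [[-0.999, 0.033, 0.003], [0.033, 0.999, -0.003], [-0.003, -0.003, -1.0]]
force: [0.5, -0.1, 0.6]
opening: 0.752
grasp_force: 0.0
```

send_rows(moves=[[0, 0, 0, 0, 0, 0], [0, 0, 0, 0, 0, 0], [0, 0, 0, 0, 0, 0], [0, 0, 0, 0, 0, 0], [0, 0, 0, 0, 0, 0]], grip=0)

```text
time_s: 29.35
position: [0.4823, -0.354, 0.0218]
tcp_rot: [[-0.999, 0.034, 0.001], [0.034, 0.999, -0.001], [-0.001, -0.001, -1.0]]
force: [-0.2, 1.4, 6.7]
opening: 0.479
grasp_force: 30.0
```

send_rows(moves=[[0, 0, -0.1, 0, 0, 0], [0, 0, -0.28, 0, 0, 0], [0, 0, -0.46, 0, 0, 0], [0, 0, -0.64, 0, 0, 0], [0, 0, -0.82, 0, 0, 0], [0, 0, -0.916, 0, 0, 0], [0, 0, -0.916, 0, 0, 0]])

```text
time_s: 30.05
position: [0.4836, -0.3555, 0.2542]
tcp_rot: [[-0.999, 0.034, 0.007], [0.034, 0.999, -0.007], [-0.007, -0.007, -1.0]]
force: [0.0, -0.2, -0.9]
opening: 0.477
grasp_force: 30.0
```

Held (opening 42 mm, as the potato's width). I carry it to the pan.

send_rows(moves=[[-0.281, 0.944, -0.2, 0, 0, 0], [-0.281, 0.944, -0.2, 0, 0, 0], [-0.281, 0.944, -0.2, 0, 0, 0], [-0.281, 0.944, -0.2, 0, 0, 0], [-0.281, 0.944, -0.2, 0, 0, 0], [-0.281, 0.944, -0.2, 0, 0, 0], [-0.281, 0.944, -0.2, 0, 0, 0]])

```text
time_s: 30.75
position: [0.5595, -0.1187, 0.298]
tcp_rot: [[-1.0, 0.031, -0.003], [0.031, 1.0, 0.0], [0.003, 0.0, -1.0]]
force: [-0.3, 0.1, -0.6]
opening: 0.474
grasp_force: 30.0
```

send_rows(moves=[[-0.209, 0.888, 0, 0, 0, 0], [-0.209, 0.888, 0, 0, 0, 0], [-0.209, 0.888, 0, 0, 0, 0], [-0.209, 0.888, 0, 0, 0, 0], [-0.209, 0.888, 0, 0, 0, 0], [-0.209, 0.888, 0, 0, 0, 0]])

```text
time_s: 31.35
position: [0.62, 0.1017, 0.2975]
tcp_rot: [[-0.999, 0.032, -0.002], [0.032, 0.999, 0.001], [0.002, 0.001, -1.0]]
force: [0.0, 0.2, -0.2]
opening: 0.476
grasp_force: 30.0
```

send_rows(moves=[[-0.137, 0.425, 0.1, 0, 0, 0], [-0.137, 0.425, 0.24, 0, 0, 0], [-0.137, 0.425, 0.24, 0, 0, 0], [-0.137, 0.425, 0.24, 0, 0, 0], [-0.137, 0.425, 0.24, 0, 0, 0]])

```text
time_s: 31.85
position: [0.6574, 0.2025, 0.2379]
tcp_rot: [[-0.999, 0.036, -0.003], [0.036, 0.999, -0.002], [0.003, -0.002, -1.0]]
force: [0.3, 0.0, 0.0]
opening: 0.476
grasp_force: 30.0
```

send_rows(moves=[[0, 0, 0.18, 0, 0, 0], [0, 0, 0.36, 0, 0, 0], [0, 0, 0.5, 0, 0, 0], [0, 0, 0.536, 0, 0, 0], [0, 0, 0.536, 0, 0, 0]])

```text
time_s: 32.35
position: [0.6576, 0.2028, 0.1052]
tcp_rot: [[-0.999, 0.036, -0.002], [0.036, 0.999, -0.001], [0.002, -0.001, -1.0]]
force: [0.2, 0.7, -0.9]
opening: 0.477
grasp_force: 30.0
```

send_rows(moves=[[0, 0, 0, 0, 0, 0], [0, 0, 0, 0, 0, 0], [0, 0, 0, 0, 0, 0], [0, 0, -0.15, 0, 0, 0], [0, 0, -0.35, 0, 0, 0], [0, 0, -0.55, 0, 0, 0], [0, 0, -0.776, 0, 0, 0], [0, 0, -0.776, 0, 0, 0], [0, 0, -0.776, 0, 0, 0]], grip=0.62)

```text
time_s: 33.25
position: [0.6589, 0.2054, 0.3038]
tcp_rot: [[-0.999, 0.034, 0.008], [0.034, 0.999, 0.001], [-0.008, 0.001, -1.0]]
force: [-1.3, -0.1, -0.8]
opening: 0.619
grasp_force: 0.0
```

send_rows(moves=[[0.199, -0.948, 0, 0, 0, 0.144], [0.199, -0.948, 0, 0, 0, 0.144], [0.199, -0.948, 0, 0, 0, 0.144], [0.199, -0.948, 0, 0, 0, 0.144], [0.199, -0.948, 0, 0, 0, 0.144], [0.199, -0.948, 0, 0, 0, 0.144], [0.199, -0.948, 0, 0, 0, 0.144]])

```text
time_s: 33.95
position: [0.5988, -0.0308, 0.2978]
tcp_rot: [[-0.966, 0.26, -0.003], [0.26, 0.966, 0.002], [0.004, 0.001, -1.0]]
force: [-0.4, 0.0, -0.6]
opening: 0.619
grasp_force: 0.0
```

```bash
python3 - <<'E'
from h import *
for n in('top','scene'):
    p,d,c=cap(n); pots(n,p,d,c); print('pan',rim(p,d,c,.66,.19,z=.158,zlo=.148,zhi=.17)); P=pts(d,c);hsv=cv2.cvtColor(p,cv2.COLOR_RGB2HSV)
    m=(d>0)&(np.hypot(P[...,0]-.658,P[...,1]-.189)<.074)&(hsv[...,1]>60)&(hsv[...,0]>15)&(hsv[...,0]<40)
    if m.sum()>5: print('in pan',m.sum(),P[m].mean(0).round(3),np.percentile(P[m][:,2],[5,95]).round(3))
s=readout.read_state();plan([(.522,-.27,.25,148),(.522,-.274,.021,148)])
E
```

```text
top pot px [396. 207.] xy [ 521.7 -274.3] axes [38.9 55.5] major dir deg 148.0 ztop 0.046
pan (248, array([0.6575, 0.1886]), np.float64(0.0776))
in pan 177 [0.656 0.202 0.099] [0.091 0.104]
scene pot px [256. 264.] xy [ 521.9 -273.9] axes [40.1 64.3] major dir deg 145.0 ztop 0.045
pan (100, array([0.6618, 0.1828]), np.float64(0.0816))
in pan 60 [0.651 0.204 0.099] [0.079 0.104]
t 34.0 cur [ 5.99000e-01 -2.90000e-02  2.98000e-01  1.65127e+02] F [-0.5  0.6 -0.6] op 0.621 gf 0.0 tiltz [-0.002  0.001 -1.   ]
[0.052, -1.011, 0.193] rz 0.19 n 7 q6 -85
[-0.008, -0.014, 0.916] rz 0.0 n 6 q6 -86
```

Potato 1 is in the pan (top at z = 0.104) and the pan hasn't moved. Now the second one.

send_rows(moves=[[0.05, -1, 0.2, 0, 0, 0.189], [0.05, -1, 0.2, 0, 0, 0.189], [0.05, -1, 0.2, 0, 0, 0.189], [0.05, -1, 0.2, 0, 0, 0.189], [0.05, -1, 0.2, 0, 0, 0.189], [0.05, -1, 0.2, 0, 0, 0.189], [0.05, -1, 0.2, 0, 0, 0.189]], grip=0.78)

```text
time_s: 34.75
position: [0.5235, -0.2683, 0.2486]
tcp_rot: [[-0.848, 0.53, -0.001], [0.53, 0.848, 0.002], [0.002, 0.001, -1.0]]
force: [-0.2, 0.3, -0.5]
opening: 0.779
grasp_force: 0.0
```

```bash
python3 -c "
from h import *
plan([(.522,-.274,.021,148)]); p,d,c=cap('scene'); pots('scene',p,d,c)"
```

```text
t 34.8 cur [  0.524  -0.268   0.249 148.022] F [-0.2  0.3 -0.5] op 0.779 gf 0.0 tiltz [-0.001  0.002 -1.   ]
[-0.007, -0.022, 0.91] rz 0.0 n 6 q6 -86
scene pot px [256. 268.] xy [ 534.3 -283.6] axes [31.1 35.3] major dir deg 207.0 ztop 0.044
```

send_rows(moves=[[-0.007, -0.02, 0.2, 0, 0, 0], [-0.007, -0.02, 0.4, 0, 0, 0], [-0.007, -0.02, 0.6, 0, 0, 0], [-0.007, -0.02, 0.78, 0, 0, 0], [-0.007, -0.02, 0.88, 0, 0, 0], [-0.007, -0.02, 0.912, 0, 0, 0], [-0.007, -0.02, 0.912, 0, 0, 0]])

```text
time_s: 35.5
position: [0.523, -0.2716, 0.0211]
tcp_rot: [[-0.85, 0.526, -0.001], [0.526, 0.85, 0.001], [0.002, 0.0, -1.0]]
force: [0.1, -0.0, -0.0]
opening: 0.783
grasp_force: 0.0
```

send_rows(moves=[[0, 0, 0, 0, 0, 0], [0, 0, 0, 0, 0, 0], [0, 0, 0, 0, 0, 0], [0, 0, 0, 0, 0, 0], [0, 0, 0, 0, 0, 0]], grip=0)

```text
time_s: 36.0
position: [0.5228, -0.2741, 0.0226]
tcp_rot: [[-0.849, 0.529, 0.001], [0.529, 0.849, -0.001], [-0.002, 0.0, -1.0]]
force: [-0.2, 0.6, 4.3]
opening: 0.47
grasp_force: 30.0
```

send_rows(moves=[[0, 0, -0.1, 0, 0, 0], [0, 0, -0.28, 0, 0, 0], [0, 0, -0.46, 0, 0, 0], [0, 0, -0.64, 0, 0, 0], [0, 0, -0.82, 0, 0, 0], [0, 0, -0.916, 0, 0, 0], [0, 0, -0.916, 0, 0, 0]])

```text
time_s: 36.7
position: [0.5243, -0.2754, 0.2552]
tcp_rot: [[-0.849, 0.529, 0.008], [0.529, 0.849, -0.006], [-0.01, -0.001, -1.0]]
force: [0.3, 0.6, -1.1]
opening: 0.471
grasp_force: 30.0
```

send_rows(moves=[[0.265, 0.938, -0.2, 0, 0, 0], [0.265, 0.938, -0.2, 0, 0, 0], [0.265, 0.938, -0.2, 0, 0, 0], [0.265, 0.938, -0.2, 0, 0, 0], [0.265, 0.938, -0.2, 0, 0, 0], [0.265, 0.938, -0.2, 0, 0, 0], [0.265, 0.938, -0.2, 0, 0, 0]])

```text
time_s: 37.4
position: [0.5894, -0.0385, 0.2989]
tcp_rot: [[-0.85, 0.526, -0.003], [0.526, 0.85, -0.0], [0.003, -0.002, -1.0]]
force: [-0.6, -0.7, -0.6]
opening: 0.475
grasp_force: 30.0
```

send_rows(moves=[[0.225, 0.873, 0.16, 0, 0, 0], [0.225, 0.873, 0.16, 0, 0, 0], [0.225, 0.873, 0.16, 0, 0, 0], [0.225, 0.873, 0.16, 0, 0, 0], [0.225, 0.873, 0.16, 0, 0, 0], [0.225, 0.873, 0.16, 0, 0, 0], [0.225, 0.873, 0.16, 0, 0, 0]])

```text
time_s: 38.1
position: [0.6572, 0.1737, 0.2585]
tcp_rot: [[-0.848, 0.529, -0.004], [0.529, 0.848, -0.002], [0.002, -0.003, -1.0]]
force: [-0.3, -0.4, 0.7]
opening: 0.473
grasp_force: 30.0
```

send_rows(moves=[[0, 0, 0.18, 0, 0, 0], [0, 0, 0.36, 0, 0, 0], [0, 0, 0.48, 0, 0, 0], [0, 0, 0.52, 0, 0, 0], [0, 0, 0.52, 0, 0, 0]])

```text
time_s: 38.6
position: [0.6569, 0.1731, 0.129]
tcp_rot: [[-0.847, 0.531, -0.004], [0.531, 0.847, -0.001], [0.003, -0.003, -1.0]]
force: [-0.6, 0.7, 0.0]
opening: 0.474
grasp_force: 30.0
```

send_rows(moves=[[0, 0, 0, 0, 0, 0], [0, 0, 0, 0, 0, 0], [0, 0, 0, 0, 0, 0], [0, 0, -0.15, 0, 0, 0], [0, 0, -0.35, 0, 0, 0], [0, 0, -0.55, 0, 0, 0], [0, 0, -0.7, 0, 0, 0], [0, 0, -0.7, 0, 0, 0]], grip=0.62)

```text
time_s: 39.4
position: [0.6616, 0.1761, 0.3152]
tcp_rot: [[-0.849, 0.528, 0.017], [0.528, 0.849, 0.002], [-0.014, 0.011, -1.0]]
force: [1.4, 0.6, 0.5]
opening: 0.62
grasp_force: 0.0
```

```bash
python3 -c "
from h import *
W=[(.655,.29,.30,178),(.649,.387,.20,193),(.649,.387,.0985,193),(.649,.387,.26,193),(.658,.189,.26,193),(.658,.189,.177,193)]
plan(W,[.658,.175,.305,148])"
```

```text
t 39.4 cur [  0.658   0.175   0.305 148.   ] F [1.4 0.6 0.5] op 0.62 gf 0.0 tiltz [ 0.017  0.002 -1.   ]
[0.254, 0.384, 0.02] rz -0.333 n 5 q6 -64
[0.038, 0.387, 0.4] rz -0.167 n 4 q6 -72
[0.0, 0.0, 0.406] rz 0.0 n 4 q6 -72
[0.0, 0.0, -0.646] rz 0.0 n 5 q6 -72
[0.143, -0.78, 0.0] rz 0.0 n 5 q6 -87
[0.0, 0.0, 0.332] rz 0.0 n 3 q6 -87
```

send_rows(moves=[[0.254, 0.384, 0.02, 0, 0, -0.333], [0.254, 0.384, 0.02, 0, 0, -0.333], [0.254, 0.384, 0.02, 0, 0, -0.333], [0.254, 0.384, 0.02, 0, 0, -0.333], [0.254, 0.384, 0.02, 0, 0, -0.333], [0.254, 0.384, 0.02, 0, 0, -0.333]], grip=0.7)

```text
time_s: 40.0
position: [0.6544, 0.2903, 0.3004]
tcp_rot: [[-0.999, 0.036, -0.0], [0.036, 0.999, -0.0], [0.0, -0.0, -1.0]]
force: [-0.1, -0.2, 0.3]
opening: 0.699
grasp_force: 0.0
```

send_rows(moves=[[0.038, 0.387, 0.1, 0, 0, -0.167], [0.038, 0.387, 0.2, 0, 0, -0.167], [0.038, 0.387, 0.4, 0, 0, -0.167], [0.038, 0.387, 0.4, 0, 0, -0.167], [0.038, 0.387, 0.4, 0, 0, -0.167], [0.038, 0.387, 0.4, 0, 0, -0.167]])

```text
time_s: 40.6
position: [0.6503, 0.3864, 0.2029]
tcp_rot: [[-0.975, -0.224, 0.003], [-0.224, 0.975, 0.001], [-0.003, 0.0, -1.0]]
force: [-0.2, -0.1, -0.3]
opening: 0.697
grasp_force: 0.0
```

```bash
python3 - <<'E'
from h import *
plan([])
for n in('top','scene'):
    p,d,c=cap(n); pots(n,p,d,c); print(n,'pan',rim(p,d,c,.66,.19,z=.158,zlo=.148,zhi=.17),'lid',rim(p,d,c,.65,.388,z=.083,zlo=.079,zhi=.13)); P=pts(d,c);hsv=cv2.cvtColor(p,cv2.COLOR_RGB2HSV)
    print(ring(p,d,c,.667,-.0045,.08,.01),tilt(p,d,c),'kgrip',blob(p,d,c,.2,.245,.6,.73,-.08,.06,.230))
    m=(d>0)&(np.hypot(P[...,0]-.658,P[...,1]-.189)<.074)&(hsv[...,1]>60)&(hsv[...,0]>15)&(hsv[...,0]<40)
    print('in pan',m.sum(),P[m].mean(0).round(3),np.percentile(P[m][:,2],[5,98]).round(3))
    if n=='top': save(p,'e1.png',(140,100,360,250),3.5)
E
```

```text
t 40.6 cur [   0.65     0.386    0.203 -167.043] F [-0.2 -0.1 -0.3] op 0.697 gf 0.0 tiltz [ 0.003  0.001 -1.   ]
top pan (134, array([0.6578, 0.189 ]), np.float64(0.079)) lid (73, array([0.6391, 0.3744]), np.float64(0.0686))
(166, array([ 0.6688, -0.0048]), np.float64(0.0792)) (array([0.0004, 0.    , 0.0727]), np.int64(7605), np.int64(37135)) kgrip (184, [array([664.2,  -4.1]), array([16.2, 85.1]), np.float64(22.7)])
in pan 351 [0.657 0.183 0.107] [0.094 0.12 ]
scene pan (96, array([0.6613, 0.1826]), np.float64(0.082)) lid (57, array([0.6519, 0.3876]), np.float64(0.0796))
(114, array([ 0.6667, -0.0053]), np.float64(0.0786)) (array([0.0009, 0.0003, 0.0724]), np.int64(3428), np.int64(34682)) kgrip (115, [array([670.1,  -7.1]), array([20.1, 96.2]), np.float64(21.1)])
in pan 69 [0.655 0.192 0.107] [0.088 0.12 ]
```

View pics/e1.png

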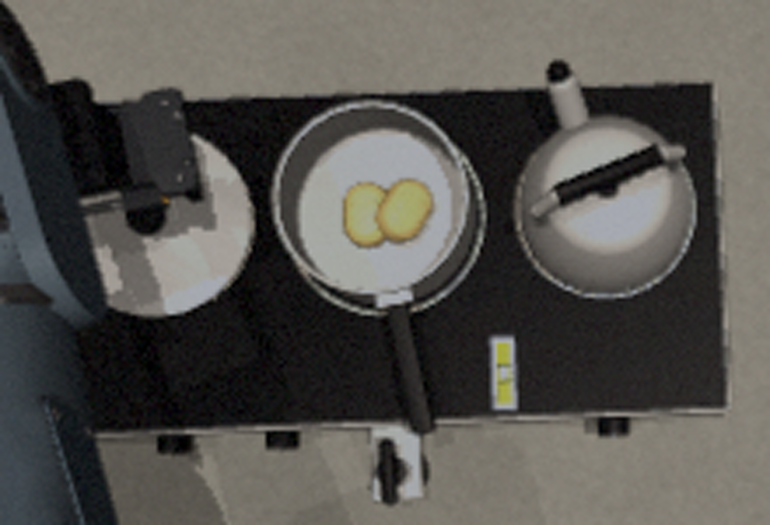

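Both halves lie in the pan at crop (367,213) and (405,210), with tops at z = 0.12, well below the rim. The kettle, pan and level are all fine. Now I fetch the lid.

send_rows(moves=[[0, 0.003, 0.15, 0, 0, 0], [0, 0.003, 0.3, 0, 0, 0], [0, 0.003, 0.39, 0, 0, 0], [0, 0.003, 0.406, 0, 0, 0], [0, 0.003, 0.406, 0, 0, 0], [0, 0.003, 0.406, 0, 0, 0]])

```text
time_s: 41.3
position: [0.6503, 0.3886, 0.1022]
tcp_rot: [[-0.974, -0.226, 0.005], [-0.226, 0.974, 0.002], [-0.005, 0.001, -1.0]]
force: [0.1, 0.3, 0.6]
opening: 0.697
grasp_force: 0.0
```

send_rows(moves=[[0, 0, 0, 0, 0, 0], [0, 0, 0, 0, 0, 0], [0, 0, 0, 0, 0, 0], [0, 0, 0, 0, 0, 0], [0, 0, 0, 0, 0, 0], [0, 0, 0, 0, 0, 0]], grip=0)

```text
time_s: 41.9
position: [0.6483, 0.3882, 0.0993]
tcp_rot: [[-0.974, -0.226, 0.0], [-0.226, 0.974, 0.0], [-0.0, 0.0, -1.0]]
force: [-0.9, 0.2, 0.9]
opening: 0.358
grasp_force: 30.0
```

send_rows(moves=[[0, 0, -0.04, 0, 0, 0], [0, 0, -0.2, 0, 0, 0], [0, 0, -0.4, 0, 0, 0], [0, 0, -0.55, 0, 0, 0], [0, 0, -0.646, 0, 0, 0], [0, 0, -0.646, 0, 0, 0], [0.04, -0.2, -0.646, 0, 0, 0], [0.07, -0.4, -0.646, 0, 0, 0], [0.11, -0.6, -0.646, 0, 0, 0], [0.143, -0.78, -0.646, 0, 0, 0], [0.143, -0.78, -0.646, 0, 0, 0], [0.143, -0.78, -0.646, 0, 0, 0]])

```text
time_s: 43.1
position: [0.6567, 0.1886, 0.2585]
tcp_rot: [[-0.975, -0.223, -0.004], [-0.223, 0.975, 0.0], [0.004, 0.001, -1.0]]
force: [0.5, 0.1, -2.1]
opening: 0.36
grasp_force: 30.0
```

```bash
python3 - <<'E'
from h import *
plan([(.658,.189,.177,193-360)])
p,d,c=cap('scene'); print('lid',rim(p,d,c,.66,.19,z=.244,zlo=.235,zhi=.27))
E
```

```text
t 43.1 cur [   0.657    0.189    0.258 -167.097] F [ 0.5  0.1 -2.1] op 0.36 gf 30.0 tiltz [-0.004  0.    -1.   ]
[-0.005, 0.0, 0.326] rz -0.001 n 3 q6 273
lid (85, array([0.6615, 0.182 ]), np.float64(0.0815))
```

The lid and pan centres agree within 1 mm in the same view. I lower slowly.

send_rows(moves=[[0, 0, 0.1, 0, 0, 0], [0, 0, 0.2, 0, 0, 0], [0, 0, 0.26, 0, 0, 0], [0, 0, 0.29, 0, 0, 0], [0, 0, 0.31, 0, 0, 0], [0, 0, 0.325, 0, 0, 0], [0, 0, 0.33, 0, 0, 0], [0, 0, 0.33, 0, 0, 0], [0, 0, 0.33, 0, 0, 0]])

```text
time_s: 44.05
position: [0.658, 0.1901, 0.1789]
tcp_rot: [[-0.974, -0.226, 0.001], [-0.226, 0.974, 0.0], [-0.001, -0.0, -1.0]]
force: [-0.7, 1.0, -2.0]
opening: 0.36
grasp_force: 30.0
```

send_rows(moves=[[0, 0, 0.005, 0, 0, 0], [0, 0, 0.009, 0, 0, 0], [0, 0, 0.009, 0, 0, 0]])

```text
time_s: 44.35
position: [0.6581, 0.1901, 0.1777]
tcp_rot: [[-0.974, -0.226, 0.002], [-0.226, 0.974, 0.0], [-0.002, -0.0, -1.0]]
force: [-1.5, -1.0, 4.5]
opening: 0.355
grasp_force: 30.0
```

send_rows(moves=[[0, 0, 0, 0, 0, 0], [0, 0, 0, 0, 0, 0], [0, 0, 0, 0, 0, 0], [0, 0, 0, 0, 0, 0], [0, 0, -0.1, 0, 0, 0], [0, 0, -0.3, 0, 0, 0], [0, 0, -0.5, 0, 0, 0], [0.3, 0.2, -0.6, 0, 0, 0], [0.6, 0.6, -0.6, 0, 0, 0], [0.6, 0.8, -0.6, 0, 0, 0], [0.6, 0.8, -0.6, 0, 0, 0], [0.6, 0.8, -0.6, 0, 0, 0]], grip=0.7)

```text
time_s: 45.55
position: [0.469, 0.3473, 0.3257]
tcp_rot: [[-0.974, -0.226, 0.0], [-0.226, 0.974, 0.0], [-0.0, 0.0, -1.0]]
force: [1.0, 0.8, 0.1]
opening: 0.698
grasp_force: 0.0
```

```bash
python3 - <<'E'
from h import *
plan([])
for n in('top','scene'):
    p,d,c=cap(n); P=pts(d,c);g=p.astype(int).sum(2)
    print(n,'lid',rim(p,d,c,.658,.189,z=.160,zlo=.15,zhi=.185),'ringR',ring(p,d,c,.667,-.0045,.08,.01),tilt(p,d,c),'kgrip',blob(p,d,c,.2,.245,.6,.73,-.08,.06,.230),'knob',blob(p,d,c,.17,.215,.6,.72,.14,.24,.193))
    m=(d>0)&(np.hypot(P[...,0]-.658,P[...,1]-.189)<.075)&(np.hypot(P[...,0]-.658,P[...,1]-.189)>.03)&(g>200)&(P[...,2]>.15)
    print('lid plane',plane(P[m]).round(3),P[m].mean(0).round(4))
save(p,'f.png',(300,110,480,260),4)
E
```

```text
t 45.5 cur [   0.469    0.347    0.326 -166.963] F [1.  0.8 0.1] op 0.698 gf 0.0 tiltz [ 0.  0. -1.]
top lid (157, array([0.6589, 0.1897]), np.float64(0.0817)) ringR (163, array([ 0.6687, -0.0047]), np.float64(0.0792)) (array([0.0005, 0.0002, 0.0725]), np.int64(9673), np.int64(38670)) kgrip (187, [array([664.1,  -4.7]), array([16.7, 86.1]), np.float64(22.7)]) knob (91, [array([657.6, 190. ]), array([28.2, 24.9]), np.float64(1.1)])
lid plane [0.002 0.    0.165] [0.6569 0.1884 0.1665]
scene lid (105, array([0.6611, 0.186 ]), np.float64(0.0845)) ringR (114, array([ 0.6667, -0.0053]), np.float64(0.0786)) (array([ 0.001 , -0.0003,  0.0723]), np.int64(3900), np.int64(34639)) kgrip (115, [array([670.8,  -6.8]), array([21.6, 96.2]), np.float64(21.1)]) knob (58, [array([663.4, 179.6]), array([21.7, 44.7]), np.float64(35.2)])
lid plane [ 0.002 -0.     0.164] [0.6645 0.1789 0.1657]
```

View pics/f.png

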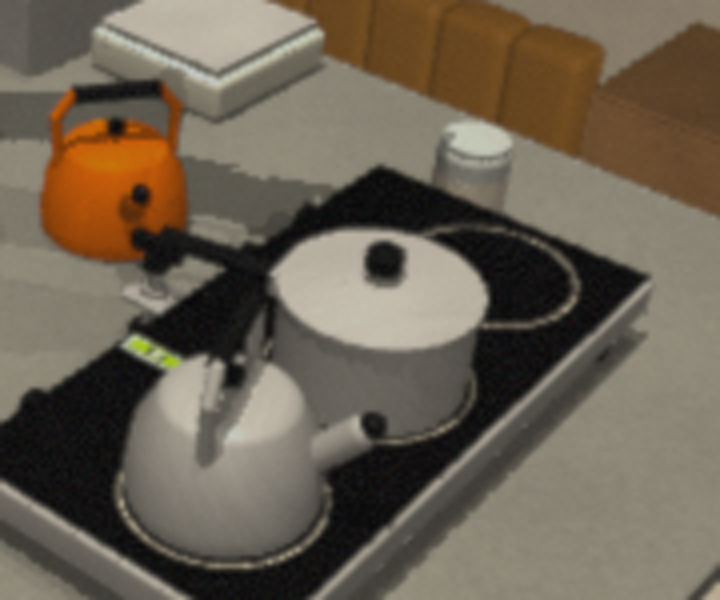

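The lid lies flat on the pan (slope 0.002) at crop (380,290). The pan is on the big ring, the kettle on the right ring and the hob level; the gripper is clear. I hand in.

```bash
python3 -c "
from rig import ticket
print(ticket.hand_in())"
```

```text
the job is handed in; nothing more can be done
None
```

I handed the job in at about 45 s with no verdict returned; my last images showed the hob level, the kettle and pan each about 2–4 mm or less off their ring centres, and the lid flat on the pan, both potato halves having been seen inside it before it went back on.

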